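Swap the kiln controller's burnt cards

ROBOT

A 7-joint arm with a two-finger parallel gripper is mounted at the origin on the work surface. World frame = base frame: x ahead of the robot, y to its left, z up, the work surface at z = 0. Lengths are in m, angles in rad, forces in N, time in s.
With the tool pointing down it reaches from about 0.4 to 0.875 m from the base axis. Payload 19.3 kg.
Tool frame: the origin (TCP) lies at the very end of the fingers, on their centre line; the grasp point (between the pads) lies 19 mm behind it; z points along the fingers, y is the line along which they close (so a half turn about z gives the same grasp; the last joint's range is limited). The gripper opens to 85 mm and grips with 20 to 120 N. Pads are 22 mm wide; open, the fingers measure 114 mm over their backs; the gripper's body (76 mm by 85 mm) begins 54 mm behind the grasp point. The pads swing forward as they close: fully open they stand 13 mm farther back than shut.
Start: joints at [-1.342, 0.521, -0.036, 1.599, 0.021, 1.021, -0.113], TCP at [0.184, 0.597, 0.201] pointing down, gripper open.
Joint ranges: [-2.91, 2.91], [-0.3, 2.13], [-1.5, 1.42], [0.17, 2.43], [-1.26, 4.41], [0.16, 1.93], [-2.52, 2.52]. Speed limits (rad/s): [1.89, 1.89, 2.39, 2.39, 3.01, 3.01, 3.01].

INTERFACE

Orientations are given as [roll, pitch, yaw] about the fixed x, y, z axes, in that order (R = Rz(yaw) Ry(pitch) Rx(roll)).
In Python, from workcell import monitor, optics, job_done gives the robot as it stands.
- The arm moves only by the shell command python3 -m handwheel 'ROWS' [FORCE]. ROWS is JSON, a list of rows, each an object of numbers: "dx", "dy", "dz": the shift along the tool's x, y, z in cm; "wx", "wy", "wz": the turn, a rotation vector about the tool's x, y, z in rad; "claw": the opening in per cent of the stroke, from 0 (shut) to 100 (fully open). A call has 1 to 8 rows; each row shifts and turns the commanded pose from where the row before left it, along the tool's axes as they then stand; what a row does not reach is not made up. A row lasts 1/8 s, in which the tool goes at most 62.5 mm and 10.7 degrees, less where a joint would pass 70% of its speed; a pose out of reach is approached as far as the arm can. A call with a gripper value outside its range is refused whole. The fingers move at their own pace and stop on an object; FORCE is the grip in N (left out, the last holds). Time passes only in rows, so rows that do not move let the fingers close. It gives the time, the measured TCP pose, the force, the opening and the grip force at its end, in the units of the state.
- monitor.observe(): the state, without advancing time (a new reading comes with each control period).
- optics.grab_frame(name): name is "scene" or "side" or "wrist"; returns a dict with "frame" (400x640x3 uint8, blue, green, red), "fovy" (degrees; the focal length in pixels is half the picture's height over the tangent of half this angle, whatever the lens; pixels are square), "cx", "cy" (the principal point, pixels), "k1" (the pictures are not rectified: a ray, as slopes to the right and down, at radius r is drawn at 1 + k1 r^2 times it, then the intrinsics apply), "R" (3x3) and "t" (3): a world point X has camera coordinates R X + t. Camera axes: x right, y down, z forward; pixel columns grow to the right and rows downward; lengths in m; the calibration is good to about 2 mm. A picture is of the moment at which its call begins. There is no depth.
- job_done(): hands the job in; it is judged then, once.
Trained networks look in the newest picture that a camera, given by its name, has taken for a name from the list of things; names that differ only in an ending like _2 or _b are one class to them, and where a whole thing is asked for, a point or a joint stands for the part that bears it (a point fixed in the world has none). Each returns a list of dicts, best first, with "p" (0 to 1); they miss things now and then, are a little off and sometimes report something else, mostly with a low value. They report only what shows in the picture. A call takes as long as a camera call.
- optics.masks_of(name, camera): "region" (400x640 bool, what is visible of it) and "rect" ([left, top, width, height] in pixels, round what is visible of it).
The state is a dict: "clock": time; "qpos": joint angles; "qd": joint speeds; "joint_efforts": joint torques, N m; "position": TCP position; "tool_rot": TCP orientation; "force": force on the tool from outside, world axes, zero at the start; "moment": the same for the moment, N m; "grip_width": finger opening in m; "finger_force": force on a finger pad.
Only numpy, scipy, OpenCV 4.12 (cv2) and the standard library are available. Lean on these libraries where they do the work, as an engineer would, in place of code of your own. Each camera call takes 0.05 s, during which the arm holds its last target. There are 200 camera calls.

TASK

Change the circuit cards in the glass kiln's controller rack: free each burnt brown card by swinging both its orange ejector levers outward and stand it in a slot of the red reject stand, then fit the two new green cards from the wooden stand into the two sockets of the rack (either way about) and swing all four levers in so that both are seated fully home. Finish by setting the blue cover squarely on the rack's rim, fully down and level. Do not drop a card on its side or disturb the jar, the can and the hammer.

Things in the scene. Friction and masses are not known exactly. Their poses are not given: they have to be found in the camera images.
- rack: Grey open-topped card rack of the kiln controller, fixed: 144 mm (x) by 196 mm (y), walls 4 mm, rim 45 mm above the bench. Origin: centre of its underside on the bench. In it two black sockets 70 mm apart along x, each with an orange ejector lever at both ends
- cover: Blue cover, upside-down pan 158 (x) x 210 (y) x 57 mm, 450 g, flat on the bench, about a quarter turn off the rack. On the rack its skirt passes 10 mm outside the rim, 3 mm to spare, its origin (centre of lower edge) 35 mm above the rack's, y along rack y (either way round). It fits only over levers that are in. Black handle bar on top: 12 mm (x), 90 mm (y), z = 76 to 88, posts at y = +-39
- spare_stand: Wooden stand, fixed, 112 x 90 mm, 30 mm tall, with two slots along its y at x = -25 and +25 mm (9 mm wide, 22 deep, 80 long, floor 8 mm above the bench); new cards stand in it. Origin: centre of its underside
- reject_stand: Red stand, fixed, same size and slots as the wooden one, empty at the start, for burnt cards. Origin: centre of its underside
- reject_1 (a point): Floor of a slot of the red stand (its x = -25 mm), 8 mm above the bench, midway along the slot (9 mm wide, 22 mm deep, 80 mm long, open at the ends). A card's origin belongs here, its y along the stand's y
- reject_2 (a point): Floor of a slot of the red stand (its x = 25 mm), 8 mm above the bench, midway along the slot (9 mm wide, 22 mm deep, 80 mm long, open at the ends). A card's origin belongs here, its y along the stand's y
- slot_near (a point): Floor of the socket at rack x = -35 mm, 10 mm above the bench: origin of a fully seated card, its y along the rack's y. Slot 7.5 mm wide, 84 long, 24 deep, with white flared lips above it (to 43 mm above the bench, 21 mm apart at the top). With both levers out a card is held about 10 mm higher, on the lever feet
- lever_near_left (a joint): Orange lever at the +y end of the near socket. 0 rad: in, upright, hook over the card's shoulder. 0.6 (stop): out, leaning to rack +y, card end lifted about 10 mm by its foot, hook clear: a card can be taken out or put in. Hinge along rack x, pivot at y = +66 mm, 22 mm above the bench. 0.15 N m friction (3 to 4 N at the tab): stays where left
- lever_near_left_tip (a point): Top middle of that lever, 58 mm above its pivot (80 mm above the bench when in, 70 mm when out). Below it the tab: 14 mm along x, 12 mm along y, 16 mm tall; then the arm, 7 mm by 8 mm. Push the tab along y with the closed fingers, from the inside to swing it out, from the outside to swing it in
- lever_near_right (a joint): Orange lever at the -y end of the near socket. 0 rad: in, upright, hook over the card's shoulder. 0.6 (stop): out, leaning to rack -y, card end lifted about 10 mm by its foot, hook clear: a card can be taken out or put in. Hinge along rack x, pivot at y = -66 mm, 22 mm above the bench. 0.15 N m friction (3 to 4 N at the tab): stays where left
- lever_near_right_tip (a point): Top middle of that lever, 58 mm above its pivot (80 mm above the bench when in, 70 mm when out). Below it the tab: 14 mm along x, 12 mm along y, 16 mm tall; then the arm, 7 mm by 8 mm. Push the tab along y with the closed fingers, from the inside to swing it out, from the outside to swing it in
- slot_far (a point): Floor of the socket at rack x = 35 mm, 10 mm above the bench: origin of a fully seated card, its y along the rack's y. Slot 7.5 mm wide, 84 long, 24 deep, with white flared lips above it (to 43 mm above the bench, 21 mm apart at the top). With both levers out a card is held about 10 mm higher, on the lever feet
- lever_far_left (a joint): Orange lever at the +y end of the far socket. 0 rad: in, upright, hook over the card's shoulder. 0.6 (stop): out, leaning to rack +y, card end lifted about 10 mm by its foot, hook clear: a card can be taken out or put in. Hinge along rack x, pivot at y = +66 mm, 22 mm above the bench. 0.15 N m friction (3 to 4 N at the tab): stays where left
- lever_far_left_tip (a point): Top middle of that lever, 58 mm above its pivot (80 mm above the bench when in, 70 mm when out). Below it the tab: 14 mm along x, 12 mm along y, 16 mm tall; then the arm, 7 mm by 8 mm. Push the tab along y with the closed fingers, from the inside to swing it out, from the outside to swing it in
- lever_far_right (a joint): Orange lever at the -y end of the far socket. 0 rad: in, upright, hook over the card's shoulder. 0.6 (stop): out, leaning to rack -y, card end lifted about 10 mm by its foot, hook clear: a card can be taken out or put in. Hinge along rack x, pivot at y = -66 mm, 22 mm above the bench. 0.15 N m friction (3 to 4 N at the tab): stays where left
- lever_far_right_tip (a point): Top middle of that lever, 58 mm above its pivot (80 mm above the bench when in, 70 mm when out). Below it the tab: 14 mm along x, 12 mm along y, 16 mm tall; then the arm, 7 mm by 8 mm. Push the tab along y with the closed fingers, from the inside to swing it out, from the outside to swing it in
- burnt_card_1: Card on edge: lower part 110 mm long (y), 5 thick (x), 30 tall; then 88 mm long up to z = 45; on top a grip bar 12 mm thick, 40 long, z = 45 to 65. Hooks hold the end shoulders (z = 30). 120 g. Origin: middle of its underside, z up; either way round fits. Brown with red grip bar; starts seated in the near socket; at times absent
- new_card_1: Card on edge: lower part 110 mm long (y), 5 thick (x), 30 tall; then 88 mm long up to z = 45; on top a grip bar 12 mm thick, 40 long, z = 45 to 65. Hooks hold the end shoulders (z = 30). 120 g. Origin: middle of its underside, z up; either way round fits. Green with white grip bar; starts in the wooden stand
- burnt_card_2: Card on edge: lower part 110 mm long (y), 5 thick (x), 30 tall; then 88 mm long up to z = 45; on top a grip bar 12 mm thick, 40 long, z = 45 to 65. Hooks hold the end shoulders (z = 30). 120 g. Origin: middle of its underside, z up; either way round fits. Brown with red grip bar; starts seated in the far socket; at times absent
- new_card_2: Card on edge: lower part 110 mm long (y), 5 thick (x), 30 tall; then 88 mm long up to z = 45; on top a grip bar 12 mm thick, 40 long, z = 45 to 65. Hooks hold the end shoulders (z = 30). 120 g. Origin: middle of its underside, z up; either way round fits. Green with white grip bar; starts in the wooden stand
- flux_jar: Bystander: amber jar, 56 mm across, 70 mm tall; origin under its centre
- patina_can: Bystander: yellow can, 52 mm across, 90 mm tall; origin under its centre
- hammer: Bystander: hammer lying on the bench, 240 mm long; origin at its underside

How it is judged:
By the outcome, as a careful person would: the job done as asked, in the order asked, and still so for the second after the job is handed in, with the robot touching nothing.
Of burnt_card_1, burnt_card_2 only 1 to 2 are there at a start; the rules pass over those that are not, and their reading is None.
At some moment in a run one of cover may be knocked a few centimetres aside while the robot is not near it.
It also fails if it takes over 210 s, if anything falls off the work surface, if the arm or the gripper's body presses on something with over 40 N, if the wrist force passes 120 N, or if a joint passes its speed limit or range.

## Working session

There is one attempt and no reset: what is moved stays moved. The work goes in short steps, Python scripts to look and compute and a shell command to move; the robot and the scene stay as the last step left them, time stands still between calls to the robot, and variables do not carry over. Pictures are saved under pics/ and viewed, at most 14 in all, crops included, and the job is handed in when it is done.

```bash
ls; mkdir -p pics; cat > h.py <<'E'
import numpy as np, cv2
from workcell import monitor, optics
def grab(n):
    return optics.grab_frame(n)
def K(f):
    fl=200/np.tan(np.radians(f['fovy'])/2); return fl
def proj(f,X):
    X=np.atleast_2d(X); c=X@np.array(f['R']).T+np.array(f['t']); s=c[:,:2]/c[:,2:]
    r2=(s**2).sum(1,keepdims=True); s=s*(1+f['k1']*r2)
    return s*K(f)+[f['cx'],f['cy']]
def ray(f,uv):
    d=(np.atleast_2d(uv).astype(float)-[f['cx'],f['cy']])/K(f); s=d.copy()
    for _ in range(20): s=d/(1+f['k1']*(s**2).sum(1,keepdims=True))
    R=np.array(f['R']); v=np.c_[s,np.ones(len(s))]@R; o=-R.T@np.array(f['t']); return o,v
def atz(f,uv,z):
    o,v=ray(f,uv); return o+v*((z-o[2])/v[:,2:])
E
python3 - <<'E'
from h import *
s=monitor.observe(); print({k:np.round(v,3) for k,v in s.items()})
for n in ['scene','side','wrist']:
    f=grab(n); cv2.imwrite(f'pics/{n}0.png',f['frame']); print(n,f['fovy'],f['k1'],np.round(-np.array(f['R']).T@f['t'],3))
E
```

```text
pics
{'clock': np.float64(0.0), 'qpos': array([-1.342,  0.522, -0.036,  1.6  ,  0.021,  1.021, -0.113]), 'qd': array([-0.001,  0.001, -0.   ,  0.002, -0.   , -0.   , -0.001]), 'joint_efforts': array([-1.0000e-03, -9.2710e+01,  1.9790e+00, -3.6993e+01,  1.8000e-02,
        8.0000e-03, -0.0000e+00]), 'position': array([0.184, 0.597, 0.2  ]), 'tool_rot': array([-3.14 ,  0.   ,  2.843]), 'force': array([-0.057, -0.19 , -0.523]), 'moment': array([-0.015, -0.   ,  0.019]), 'finger_force': np.float64(0.0), 'grip_width': np.float64(0.085)}
scene 52.67146314139792 -0.05100174211425902 [0.858 0.417 0.792]
side 47.55824600758893 -0.056362761052509446 [0.497 0.734 0.986]
wrist 62.39734010526317 -0.034640038919455496 [0.119 0.618 0.373]
```

View pics/scene0.png

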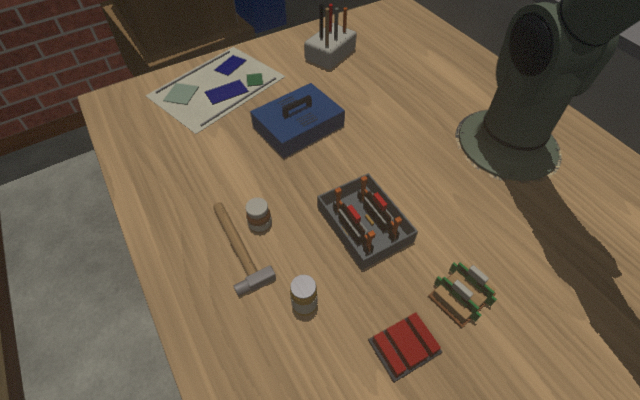

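View pics/side0.png

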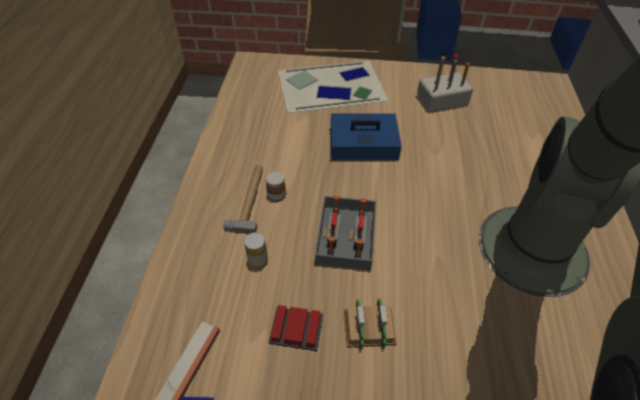

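Scene: both burnt cards are present (red grips at ~(355,213), (381,201)), the rack at (366,220), wooden stand at (465,290), red stand at (405,345), cover at (298,118). I'll get masks and fit models next.

```bash
cat > fit.py <<'E'
from h import *
from scipy.optimize import minimize
def box(sx,sy,z0,z1): return np.array([[a*sx/2,b*sy/2,z] for a in(-1,1) for b in(-1,1) for z in(z0,z1)])
MODEL={'rack':[box(.144,.196,0,.045)],'cover':[box(.158,.210,0,.057),box(.012,.09,.057,.088)],
 'spare_stand':[box(.112,.09,0,.03)],'reject_stand':[box(.112,.09,0,.03)]}
def sil(f,parts,p,z=0):
    im=np.zeros((1600,2560),np.uint8); c,s=np.cos(p[2]),np.sin(p[2])
    for b in parts:
        w=np.c_[b[:,0]*c-b[:,1]*s+p[0],b[:,0]*s+b[:,1]*c+p[1],b[:,2]+z]
        h=cv2.convexHull((proj(f,w)*4+1.5).astype(np.float32)).round().astype(int); cv2.fillPoly(im,[h],255)
    return cv2.resize(im,(640,400),interpolation=cv2.INTER_AREA)/255.
def fit(parts,views,p0,z=0):
    def cost(p): return sum(np.abs(sil(f,parts,p,z)-m).sum()/m.sum() for f,m in views)
    best=None
    for dy in (0,.4,-.4,.8,-.8):
        q=np.array(p0)+[0,0,dy]
        r=minimize(cost,q,method='Nelder-Mead',options=dict(initial_simplex=q+np.array([[0,0,0],[.02,0,0],[0,.02,0],[0,0,.15]]),xatol=1e-4,fatol=1e-4))
        if best is None or r.fun<best.fun: best=r
    return best.x,best.fun
E
cat > loc.py <<'E'
from fit import *
import sys
F={n:grab(n) for n in ('scene','side')}
def top(n,c):
    r=optics.masks_of(n,c); return r
def mask(n):
    v=[]
    for c in F:
        r=top(n,c)
        if r and r[0]['p']>.3: v.append((F[c],r[0]['region'].astype(float)))
        print(n,c,[(round(q['p'],2),np.round(q['rect']).astype(int).tolist(),int(q['region'].sum())) for q in r[:3]])
    return v
if __name__=='__main__':
  for n in sys.argv[1:]:
    v=mask(n)
    if not v: continue
    f,m=v[-1]; ys,xs=np.nonzero(m); p=atz(f,[[xs.mean(),ys.mean()]],.03)[0]
    for vv in ([v] if len(v)<2 else [v,v[:1],v[1:]]):
        x,e=fit(MODEL[n],vv,[p[0],p[1],0 if n!='cover' else 1.57]); print('  ',n,np.round(x,4),round(e,3))
E
python3 loc.py rack cover spare_stand reject_stand
python3 - <<'E'
from loc import *
for n in ('burnt_card_1','new_card_1','lever_near_left','flux_jar','patina_can','hammer'):
    for c in F:
        r=optics.masks_of(n,c)
        for q in r:
            ys,xs=np.nonzero(q['region'])
            if len(xs) and q['p']>.2: print(n,c,round(q['p'],2),q['rect'],len(xs),np.round(atz(F[c],[[xs.mean(),ys.mean()]],.05)[0],3))
E
```

```text
rack scene [(0.97, [314, 172, 104, 98], 4614)]
rack side [(0.67, [314, 196, 62, 74], 3813)]
   rack [ 0.498   0.014  -0.0265] 0.284
   rack [ 0.4962  0.0136 -0.0141] 0.201
   rack [ 0.4987  0.015  -0.0233] 0.068
cover scene [(0.71, [249, 84, 98, 72], 4216)]
cover side [(0.63, [330, 113, 70, 47], 3258)]
   cover [ 0.4686 -0.3616  1.6909] 0.06
   cover [ 0.4679 -0.3634  1.6916] 0.022
   cover [ 0.4692 -0.3608  1.6924] 0.027
spare_stand scene [(0.64, [336, 185, 5, 20], 110), (0.62, [431, 262, 61, 68], 1348)]
spare_stand side [(0.73, [345, 303, 51, 42], 1378)]
   spare_stand [-0.9831 -1.7876  9.6086] 2.0
   spare_stand [ 0.2511 -1.2496  4.3   ] 1.0
   spare_stand [0.4285 0.272  0.1269] 0.552
reject_stand scene [(0.6, [368, 317, 73, 65], 2808)]
reject_stand side [(0.86, [267, 305, 52, 44], 1880), (0.61, [334, 213, 4, 22], 94)]
   reject_stand [ 0.5947  0.2909 -0.0373] 0.277
   reject_stand [ 0.5967  0.2911 -0.0161] 0.134
   reject_stand [ 0.5938  0.2912 -0.0323] 0.138
burnt_card_1 scene 0.81 [336.8, 203.7, 28.9, 37.8] 335 [0.531 0.016 0.05 ]
burnt_card_1 scene 0.78 [366.4, 188.5, 28.1, 41
[... 793 characters left out ...]
 [247.1, 196.4, 24.6, 36.5] 741 [ 0.711 -0.104  0.05 ]
flux_jar side 0.71 [265.0, 172.7, 20.4, 26.8] 497 [ 0.707 -0.097  0.05 ]
patina_can scene 0.69 [293.0, 271.8, 25.7, 43.1] 1027 [0.716 0.116 0.05 ]
patina_can scene 0.42 [313.7, 174.3, 101.3, 93.5] 4887 [0.512 0.035 0.05 ]
patina_can side 0.7 [247.5, 234.7, 19.7, 37.3] 709 [0.718 0.12  0.05 ]
patina_can side 0.23 [354.3, 304.2, 8.4, 44.0] 242 [0.45  0.287 0.05 ]
hammer scene 0.6 [209.6, 201.4, 67.3, 95.1] 1508 [ 0.783 -0.026  0.05 ]
hammer scene 0.37 [365.8, 187.5, 27.4, 39.0] 371 [0.462 0.017 0.05 ]
hammer scene 0.26 [371.1, 311.5, 67.4, 69.6] 2788 [0.609 0.299 0.05 ]
hammer side 0.58 [224.4, 163.8, 40.3, 71.5] 855 [ 0.771 -0.015  0.05 ]
```

```bash
python3 -m handwheel '[{"wz":0.18},{"wz":0.18},{"wz":0.18},{"wz":0.18},{"wz":0.18},{"wz":0.18},{"wz":0.18},{"wz":0.03}]'; cat > go.py <<'E'
# usage: go.py x y z yaw : deltas from measured pose (after turn) in tool axes, cm
from h import *; import sys
from scipy.spatial.transform import Rotation as Ro
g=np.array(list(map(float,sys.argv[1:5]))); s=monitor.observe()
R=Ro.from_euler('xyz',s['tool_rot']); G=Ro.from_euler('xyz',[np.pi,0,g[3]])
print('t',round(float(s['clock']),1),'pos',np.round(s['position'],4),'rot',np.round(s['tool_rot'],4),'w',np.round(s['grip_width'],4),'ff',np.round(s['finger_force'],1),'F',np.round(s['force'],1))
print('turn(tool)',np.round((R.inv()*G).as_rotvec(),4)); print('after turn d cm',np.round(G.inv().apply(g[:3]-s['position'])*100,2),' before turn',np.round(R.inv().apply(g[:3]-s['position'])*100,2))
E
python3 go.py .5 -.02 .2 1.548
```

```text
t 1.4 pos [0.184  0.5973 0.201 ] rot [-3.1416 -0.      2.8428] w 0.0856 ff 0.0 F [-0.1 -0.2  0. ]
turn(tool) [-0.     -0.      1.2948]
after turn d cm [-60.99  33.     0.1 ]  before turn [-48.37 -49.69   0.1 ]schema error: expected keys dx, dy, dz, wx, wy, wz, claw
```

```bash
python3 -m handwheel '[{"dx":0,"dy":0,"dz":0,"wx":0,"wy":0,"wz":0.18,"claw":0},{"dx":0,"dy":0,"dz":0,"wx":0,"wy":0,"wz":0.18,"claw":0},{"dx":0,"dy":0,"dz":0,"wx":0,"wy":0,"wz":0.18,"claw":0},{"dx":0,"dy":0,"dz":0,"wx":0,"wy":0,"wz":0.18,"claw":0},{"dx":0,"dy":0,"dz":0,"wx":0,"wy":0,"wz":0.18,"claw":0},{"dx":0,"dy":0,"dz":0,"wx":0,"wy":0,"wz":0.18,"claw":0},{"dx":0,"dy":0,"dz":0,"wx":0,"wy":0,"wz":0.18,"claw":0},{"dx":0,"dy":0,"dz":0,"wx":0,"wy":0,"wz":0.034,"claw":0}]' 30; python3 go.py .5 -.02 .2 1.548
```

```text
clock: 2.35
position: [0.1838, 0.5973, 0.2009]
tool_rot: [3.141, 0.0, 1.548]
force: [-0.0, -0.2, -0.2]
grip_width: -0.0
finger_force: 0.0
t 2.4 pos [0.1838 0.5973 0.2009] rot [3.1414e+00 2.0000e-04 1.5483e+00] w -0.0 ff 0.0 F [-0.  -0.2 -0.2]
turn(tool) [0.0002 0.0002 0.0003]
after turn d cm [-61.    33.02   0.09]  before turn [-61.01  33.     0.11]
```

```bash
python3 -m handwheel '[{"dx":-4.49,"dy":4.18,"dz":0,"wx":0,"wy":0,"wz":0,"claw":0},{"dx":-4.49,"dy":4.18,"dz":0,"wx":0,"wy":0,"wz":0,"claw":0},{"dx":-4.49,"dy":4.18,"dz":0,"wx":0,"wy":0,"wz":0,"claw":0},{"dx":-4.49,"dy":4.18,"dz":0,"wx":0,"wy":0,"wz":0,"claw":0},{"dx":-4.49,"dy":4.18,"dz":0,"wx":0,"wy":0,"wz":0,"claw":0},{"dx":-4.49,"dy":4.18,"dz":0,"wx":0,"wy":0,"wz":0,"claw":0},{"dx":-4.49,"dy":4.18,"dz":0,"wx":0,"wy":0,"wz":0,"claw":0},{"dx":-4.49,"dy":4.18,"dz":0,"wx":0,"wy":0,"wz":0,"claw":0}]'
python3 -m handwheel '[{"dx":0,"dy":0,"dz":0,"wx":0,"wy":0,"wz":0,"claw":0},{"dx":0,"dy":0,"dz":0,"wx":0,"wy":0,"wz":0,"claw":0}]'
python3 - <<'E'
from h import *
import pickle
f=grab('wrist'); pickle.dump(f,open('w_stands.pkl','wb')); cv2.imwrite('pics/w1.png',f['frame']); print(np.round(f['R'],3),-np.array(f['R']).T@f['t'])
for n in ('new_card_1','reject_stand','spare_stand'):
    r=optics.masks_of(n,'wrist'); print(n,[(round(q['p'],2),np.round(q['rect']).tolist()) for q in r[:3]])
E
python3 go.py .5 -.055 .2 1.548
```

```text
clock: 3.35
position: [0.5116, 0.2293, 0.2012]
tool_rot: [3.141, -0.0, 1.553]
force: [0.4, 0.7, -0.0]
grip_width: -0.0004
finger_force: 0.0
clock: 3.6
position: [0.5102, 0.2309, 0.2009]
tool_rot: [-3.141, -0.0, 1.551]
force: [-0.9, 0.8, 0.6]
grip_width: -0.0
finger_force: 0.0
[[ 1.    -0.021 -0.001]
 [-0.02  -0.963  0.27 ]
 [-0.006 -0.27  -0.963]] [0.51212842 0.30023296 0.37364319]
new_card_1 [(0.81, [240.0, 70.0, 34.0, 111.0]), (0.64, [188.0, 76.0, 46.0, 110.0])]
reject_stand [(0.88, [339.0, 60.0, 112.0, 87.0]), (0.66, [241.0, 71.0, 34.0, 109.0])]
spare_stand [(0.78, [177.0, 76.0, 124.0, 101.0]), (0.51, [340.0, 57.0, 111.0, 93.0]), (0.48, [496.0, 302.0, 74.0, 34.0])]
t 3.8 pos [0.5098 0.2319 0.201 ] rot [-3.1414e+00 -2.0000e-04  1.5515e+00] w 0.0003 ff 0.0 F [ 0.4 -0.1 -0.6]
turn(tool) [-0.0002 -0.0002  0.0035]
after turn d cm [-28.7   -0.32   0.1 ]  before turn [-28.7   -0.42   0.1 ]
```

View pics/w1.png

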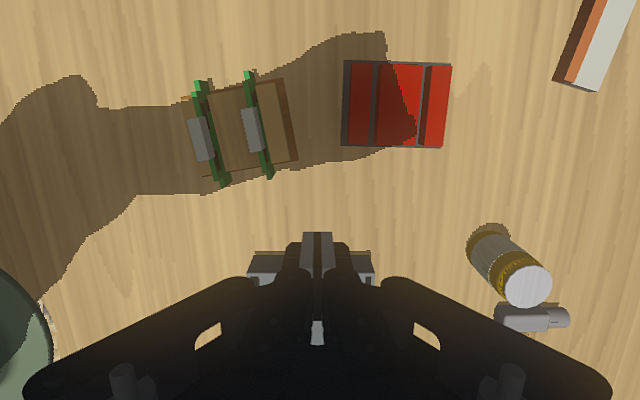

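Wrist view: red stand spans about (341,60)–(452,148), wooden stand with two green cards about (180,70)–(298,185), turned by some 10°. Fit silhouettes from this view, then drive to the rack.

```bash
cat > fs.py <<'E'
from fit import *
import pickle
f=pickle.load(open('w_stands.pkl','rb'))
im=f['frame']; hsv=cv2.cvtColor(im,cv2.COLOR_BGR2HSV)
# red stand: top face + slots = red or dark-in-hull
roi=np.zeros((400,640),bool); roi[50:160,330:460]=1
red=((hsv[...,0]<8)|(hsv[...,0]>172))&(hsv[...,1]>120)&roi
dark=(im.max(2)<75)&roi
m=cv2.morphologyEx(((red|dark)*255).astype(np.uint8),cv2.MORPH_CLOSE,np.ones((9,9)))
n,l,st,_=cv2.connectedComponentsWithStats(m); k=1+st[1:,4].argmax(); m=(l==k).astype(float)
x,e=fit(MODEL['reject_stand'],[(f,m)],[.595,.291,-.03]); print('reject',np.round(x,4),e)
big=cv2.resize(im[40:200,160:480],None,fx=2.5,fy=2.5,interpolation=cv2.INTER_CUBIC)
def draw(p,c):
    co,s=np.cos(p[2]),np.sin(p[2]); R=np.array([[co,-s,0],[s,co,0],[0,0,1]])
    def ln(a):
        q=((proj(f,np.array(a)@R.T+[p[0],p[1],0])-[160,40]+.5)*2.5).round().astype(int); cv2.polylines(big,[q],True,c,1)
    ln([[-.056,-.045,.03],[.056,-.045,.03],[.056,.045,.03],[-.056,.045,.03]])
    for sx in(-.025,.025): ln([[sx-.0045,-.04,.03],[sx+.0045,-.04,.03],[sx+.0045,.04,.03],[sx-.0045,.04,.03]])
draw(x,(255,255,0))
w,e=None,None
# wooden stand: from card masks & spare stand mask
import sys
E
cat >> fs.py <<'E'
# green cards: grip-bar top (white, z=.073): colour mask
bars=[]
white=(hsv[...,1]<40)&(im.max(2)>70); white[:,:170]=0; white[:,280:]=0; white[:90]=0; white[170:]=0
n,l,st,c=cv2.connectedComponentsWithStats(white.astype(np.uint8))
for k in range(1,n):
    if st[k,4]>150:
        mm=(l==k).astype(float); B=box(.012,.04,.053,.073)
        p0=atz(f,[c[k]],.065)[0]
        y,e=fit([B],[(f,mm)],[p0[0],p0[1],.15]); bars.append(y); print('bar',st[k].tolist(),np.round(y,4),round(e,3))
for b in bars: 
    co,s=np.cos(b[2]),np.sin(b[2]); R=np.array([[co,-s,0],[s,co,0],[0,0,1]])
    for Q in ([[-.006,-.02,.073],[.006,-.02,.073],[.006,.02,.073],[-.006,.02,.073]],[[0,-.055,.038],[0,.055,.038],[0,.044,.053],[0,-.044,.053]]):
        q=((proj(f,np.array(Q)@R.T+[b[0],b[1],0])-[160,40]+.5)*2.5).round().astype(int); cv2.polylines(big,[q],True,(0,0,255),1)
if len(bars)==2:
    d=bars[0][:2]-bars[1][:2]; print('sep',np.hypot(*d),'dir',np.arctan2(-d[1],-d[0])); draw([*(bars[0][:2]+bars[1][:2])/2,(bars[0][2]+bars[1][2])/2],(255,0,255))
cv2.imwrite('pics/fs.png',big)
E
python3 fs.py
```

```text
reject [ 0.5895  0.2897 -0.0826] 0.1609060268036273
bar [241, 107, 22, 46, 586] [0.4521 0.2744 0.1347] 0.325
bar [187, 118, 24, 44, 571] [0.4024 0.2666 0.1278] 0.568
sep 0.050331674111348985 dir -2.9848078335171895
```

View pics/fs.png

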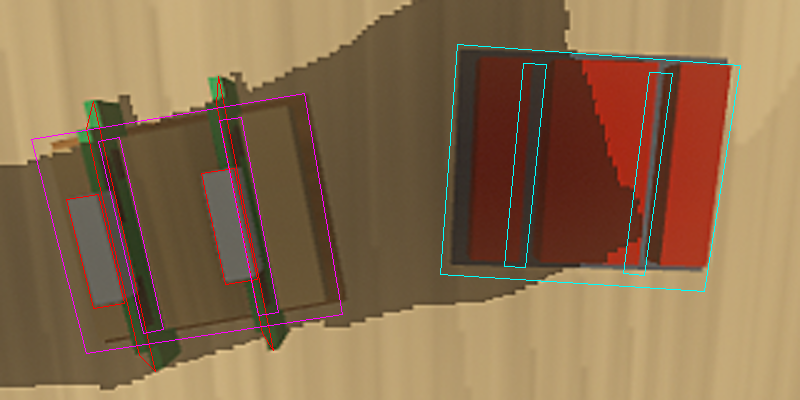

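```bash
python3 -m handwheel '[{"dx":-5.74,"dy":-0.08,"dz":0,"wx":0,"wy":0,"wz":0.003,"claw":0},{"dx":-5.74,"dy":-0.08,"dz":0,"wx":0,"wy":0,"wz":0,"claw":0},{"dx":-5.74,"dy":-0.08,"dz":0,"wx":0,"wy":0,"wz":0,"claw":0},{"dx":-5.74,"dy":-0.08,"dz":0,"wx":0,"wy":0,"wz":0,"claw":0},{"dx":-5.74,"dy":-0.08,"dz":0,"wx":0,"wy":0,"wz":0,"claw":0},{"dx":0,"dy":0,"dz":0,"wx":0,"wy":0,"wz":0,"claw":0},{"dx":0,"dy":0,"dz":0,"wx":0,"wy":0,"wz":0,"claw":0},{"dx":0,"dy":0,"dz":0,"wx":0,"wy":0,"wz":0,"claw":0}]'
python3 - <<'E'
from h import *
import pickle
f=grab('wrist'); pickle.dump(f,open('w_rack.pkl','wb')); cv2.imwrite('pics/w2.png',f['frame'])
E
```

```text
clock: 4.8
position: [0.4995, -0.0545, 0.2009]
tool_rot: [-3.141, -0.0, 1.548]
force: [0.1, -0.5, -0.8]
grip_width: 0.0005
finger_force: 0.0
```

View pics/w2.png

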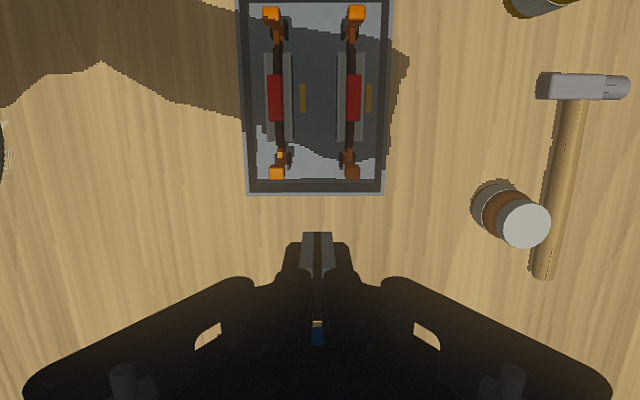

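Rack in the wrist view: orange tabs at (271,13), (356,13), (277,172), (352,172), red bars at (275,98), (354,98). The red-stand fit is visibly off, so I'll fit its three red strips and the rack's bars and tabs instead.

```bash
cat > fs2.py <<'E'
from fit import *
import pickle
def quad(x0,x1,y0,y1,z): return np.array([[x0,y0,z],[x1,y0,z],[x1,y1,z],[x0,y1,z]])/1000
STRIP=[quad(-56,-29.5,-45,45,30),quad(-20.5,20.5,-45,45,30),quad(29.5,56,-45,45,30)]
def bx(cx,cy,sx,sy,z0,z1): return box(sx/1e3,sy/1e3,z0/1e3,z1/1e3)+[cx/1e3,cy/1e3,0]
def redmask(f,roi):
    b,g,r=[f['frame'][...,i].astype(int) for i in range(3)]
    m=np.zeros((400,640),bool); x0,y0,x1,y1=roi; m[y0:y1,x0:x1]=1
    return m&(r>2.2*g)&(r>50)&(g<1.6*b+25)
def show(f,parts,p,roi,fn,s,z=0,c=(255,255,0)):
    x0,y0,x1,y1=roi; big=cv2.resize(f['frame'][y0:y1,x0:x1],None,fx=s,fy=s,interpolation=cv2.INTER_CUBIC)
    for P,p in zip(parts,p):
        co,si=np.cos(p[2]),np.sin(p[2]); R=np.array([[co,-si,0],[si,co,0],[0,0,1]])
        for b in P:
            q=cv2.convexHull(((proj(f,b@R.T+[p[0],p[1],z])-[x0,y0]+.5)*s).astype(np.float32)).round().astype(int); cv2.polylines(big,[q],True,c,1)
    cv2.imwrite(fn,big)
E
cat > run2.py <<'E'
from fs2 import *
f=pickle.load(open('w_stands.pkl','rb')); m=redmask(f,(335,50,460,160))
x,e=fit(STRIP,[(f,m.astype(float))],[.593,.291,-.03]); print('reject',np.round(x,4),round(e,3),m.sum())
show(f,[STRIP],[x],(320,40,480,160),'pics/rs.png',2.5)
f=pickle.load(open('w_rack.pkl','rb')); m=redmask(f,(245,60,380,135))
BARS=[bx(-35,0,12,40,55,75),bx(35,0,12,40,55,75)]
y,e=fit(BARS,[(f,m.astype(float))],[.498,.015,-.025]); print('rack by bars',np.round(y,4),round(e,3),m.sum())
G=BARS+[bx(a,b,14,12,64,80) for a in(-35,35) for b in(-66,66)]+[quad(-72,72,-98,98,45),quad(-68,68,-94,94,45),quad(-72,72,-98,98,0)]
show(f,[G],[y],(230,0,400,210),'pics/rk.png',2.8)
a=cv2.imread('pics/rs.png'); b=cv2.imread('pics/rk.png'); h=max(a.shape[0],b.shape[0])
pad=lambda i:cv2.copyMakeBorder(i,0,h-i.shape[0],0,0,0)
o=cv2.hconcat([pad(b),pad(a)]); cv2.imwrite('pics/both.png',o[:600,:800]); print(o.shape)
E
python3 run2.py
```

```text
reject [ 0.594   0.2877 -0.0454] 0.367 6378
rack by bars [ 0.4989  0.0162 -0.019 ] 0.134 1332
(588, 876, 3)
```

View pics/both.png

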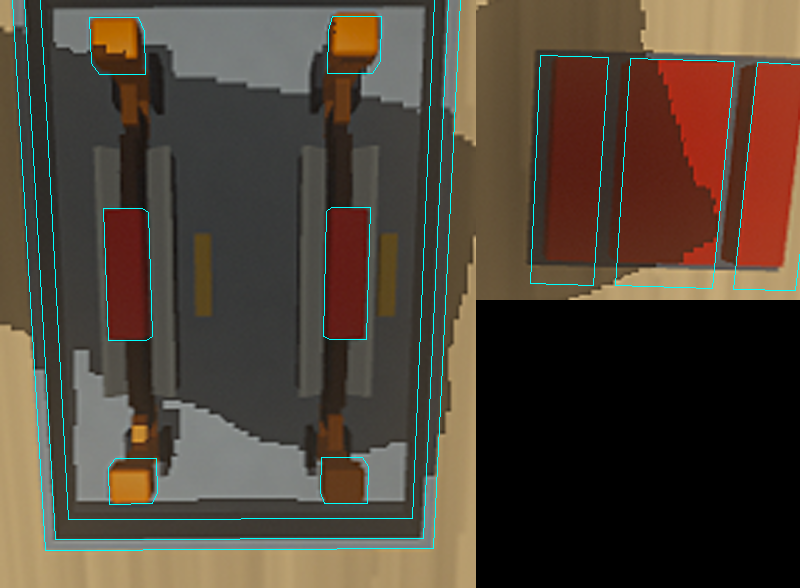

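Rack overlay matches well (bars, tabs, rim). The red blocks are inset (80 mm long), so refit with that geometry.

```bash
cat > run3.py <<'E'
from fs2 import *
f=pickle.load(open('w_stands.pkl','rb')); m=redmask(f,(335,50,460,160)); best=None
for h in (39,40,41,42):
  for o in (50,51,52,53,54,56):
    S=[quad(-o,-29.5,-h,h,30),quad(-20.5,20.5,-h,h,30),quad(29.5,o,-h,h,30)]
    x,e=fit(S,[(f,m.astype(float))],[.593,.291,-.03])
    if best is None or e<best[1]: best=(x,e,h,o,S)
x,e,h,o,S=best; print('reject',np.round(x,4),round(e,3),h,o)
show(f,[S+[quad(-56,56,-45,45,0)]],[x],(325,40,475,160),'pics/rs2.png',4)
E
python3 run3.py
```

```text
reject [ 0.5943  0.2924 -0.0465] 0.083 40 50
```

View pics/rs2.png

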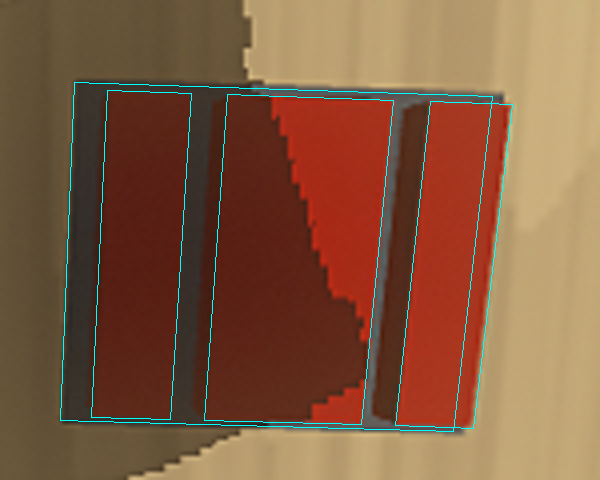

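```bash
cat > rk.py <<'E'
# rk.py rx ry z [yaw_off] : go to rack coords (mm)
import sys,subprocess,numpy as np
C=(.4989,.0162,-.017); rx,ry,z=[float(a)/1e3 for a in sys.argv[1:4]]
c,s=np.cos(C[2]),np.sin(C[2])
print(subprocess.run(['python3','go.py',str(C[0]+c*rx-s*ry),str(C[1]+s*rx+c*ry),str(z),str(1.5708+C[2])],capture_output=True,text=True).stdout)
E
python3 -m handwheel '[{"dx":2.65,"dy":-3.7,"dz":0,"wx":0,"wy":0,"wz":-0.006,"claw":0},{"dx":0,"dy":0,"dz":4.5,"wx":0,"wy":0,"wz":0,"claw":0},{"dx":0,"dy":0,"dz":4.5,"wx":0,"wy":0,"wz":0,"claw":0},{"dx":0,"dy":0,"dz":2.5,"wx":0,"wy":0,"wz":0,"claw":0},{"dx":0,"dy":0,"dz":0,"wx":0,"wy":0,"wz":0,"claw":0},{"dx":0,"dy":0,"dz":0,"wx":0,"wy":0,"wz":0,"claw":0}]'
python3 rk.py -35 -44 68
```

```text
clock: 5.6
position: [0.4636, -0.0282, 0.0869]
tool_rot: [3.141, -0.0, 1.552]
force: [1.0, -0.8, 1.3]
grip_width: 0.0002
finger_force: 0.0
t 5.6 pos [ 0.4636 -0.0282  0.0869] rot [ 3.1408e+00 -1.0000e-04  1.5524e+00] w 0.0002 ff 0.0 F [ 1.  -0.8  1.3]
turn(tool) [ 0.0008 -0.0001 -0.0014]
after turn d cm [ 0.1  -0.04  1.89]  before turn [ 0.1  -0.04  1.89]
```

```bash
python3 -m handwheel '[{"dx":0,"dy":0,"dz":1.9,"wx":0,"wy":0,"wz":0,"claw":0},{"dx":-1.2,"dy":0,"dz":0,"wx":0,"wy":0,"wz":0,"claw":0},{"dx":-0.8,"dy":0,"dz":0,"wx":0,"wy":0,"wz":0,"claw":0},{"dx":-0.8,"dy":0,"dz":0,"wx":0,"wy":0,"wz":0,"claw":0},{"dx":-0.8,"dy":0,"dz":0,"wx":0,"wy":0,"wz":0,"claw":0},{"dx":0,"dy":0,"dz":0,"wx":0,"wy":0,"wz":0,"claw":0},{"dx":0,"dy":0,"dz":0,"wx":0,"wy":0,"wz":0,"claw":0}]'
python3 rk.py -35 -80 68
```

```text
clock: 6.48
position: [0.4624, -0.0644, 0.067]
tool_rot: [-3.142, -0.0, 1.552]
force: [0.5, -0.2, 0.1]
grip_width: 0.0002
finger_force: 0.0
t 6.5 pos [ 0.4624 -0.0644  0.067 ] rot [-3.1415e+00 -1.0000e-04  1.5518e+00] w 0.0002 ff 0.0 F [ 0.5 -0.2  0.1]
turn(tool) [-0.     -0.0001 -0.002 ]
after turn d cm [ 0.12  0.01 -0.1 ]  before turn [ 0.12  0.01 -0.1 ]
```

```bash
python3 -m handwheel '[{"dx":-0.3,"dy":0,"dz":0,"wx":0,"wy":0,"wz":0,"claw":0},{"dx":0,"dy":0,"dz":0,"wx":0,"wy":0,"wz":0,"claw":0}]'; python3 -m handwheel '[{"dx":-0.3,"dy":0,"dz":0,"wx":0,"wy":0,"wz":0,"claw":0},{"dx":0,"dy":0,"dz":0,"wx":0,"wy":0,"wz":0,"claw":0}]'
python3 - <<'E'
from h import *
f=grab('scene'); cv2.imwrite('pics/s1.png',cv2.resize(f['frame'][150:290,280:440],None,fx=3.7,fy=3.7,interpolation=cv2.INTER_CUBIC))
E
```

```text
clock: 6.72
position: [0.4623, -0.0677, 0.067]
tool_rot: [-3.142, 0.0, 1.552]
force: [0.2, -0.5, -0.9]
grip_width: -0.0004
finger_force: 0.0
clock: 6.98
position: [0.4622, -0.0708, 0.067]
tool_rot: [-3.142, 0.0, 1.552]
force: [-0.6, -0.5, 0.3]
grip_width: 0.0
finger_force: 0.0
```

View pics/s1.png

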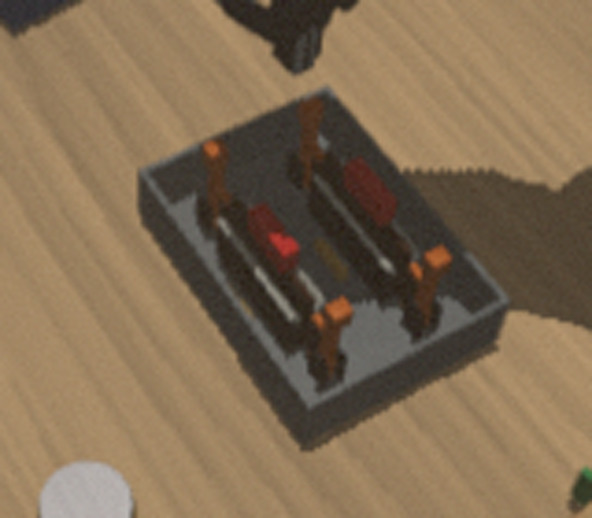

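```bash
python3 - <<'E'
from h import *
f=grab('scene'); 
for X in [(.4628,-.0492,.08),(.462,-.082,.07),(.4622,-.0708,.067),(.4650,.0828,.08),(.535,.0816,.08)]: print(X,np.round((proj(f,[X])[0]-[280,150])*3.7))
s=monitor.observe(); print(s['position'],s['qpos'],s['grip_width'])
E
```

```text
(0.4628, -0.0492, 0.08) [310. 106.]
(0.462, -0.082, 0.07) [280.  82.]
(0.4622, -0.0708, 0.067) [289.  97.]
(0.465, 0.0828, 0.08) [436. 257.]
(0.535, 0.0816, 0.08) [336. 308.]
[ 0.46225098 -0.07061589  0.06699727] [-0.22161389  0.51826576  0.32320656  2.12901742 -0.31184226  0.53840403
  0.31238419] 0.0001776710382794891
```

```bash
python3 - <<'E'
from h import *
s=monitor.observe(); p=np.array(s['position'])
w=grab('wrist'); print('wrist TCP', proj(w,[p+[0,0,d] for d in(-.01,0,.01,.02,.03)]).round())
g=grab('side'); print('side TCP', proj(g,[p+[0,0,d] for d in (0,.02)]).round()); f=grab('scene')
u=proj(g,[p])[0].astype(int); a=g['frame'][u[1]-40:u[1]+40,u[0]-40:u[0]+40]
cv2.imwrite('pics/z.png',cv2.hconcat([cv2.resize(a,(380,380),interpolation=cv2.INTER_CUBIC),cv2.resize(w['frame'][170:290,260:380],(380,380),interpolation=cv2.INTER_CUBIC)]))
print('side crop origin',u-40,'wrist crop origin 260,170 scale 3.17')
E
```

```text
wrist TCP [[316. 221.]
 [316. 227.]
 [316. 234.]
 [316. 242.]
 [316. 251.]]
side TCP [[363. 197.]
 [364. 192.]]
side crop origin [323 156] wrist crop origin 260,170 scale 3.17
```

View pics/z.png

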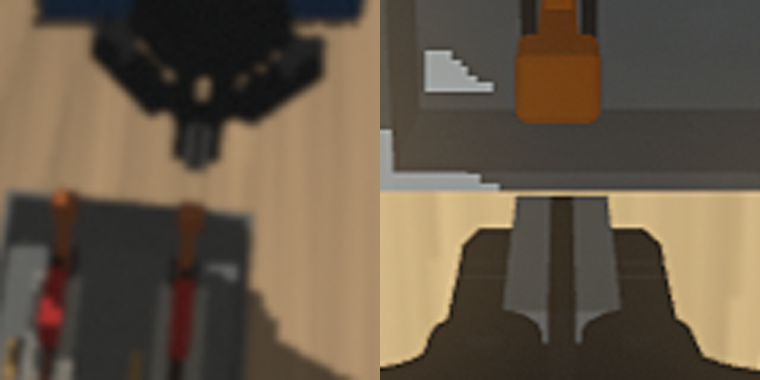

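```bash
python3 - <<'E'
from h import *
w=grab('wrist'); C=(.4989,.0162,-.017)
def rk(x,y,z): 
    c,s=np.cos(C[2]),np.sin(C[2]); return [C[0]+c*x/1e3-s*y/1e3,C[1]+s*x/1e3+c*y/1e3,z/1e3]
print('tab corners pred',proj(w,[rk(-42,-72,80),rk(-28,-72,80),rk(-28,-60,80),rk(-42,-72,64)]).round())
print('rim pred',proj(w,[rk(-35,-98,45),rk(-35,-94,45),rk(-35,-98,0)]).round(), 'obs tab x 303-329,y 181-208; rim/bench edge y~230')
s=monitor.observe(); p=s['position']; print('cam',-np.array(w['R']).T@w['t']-p)
E
```

```text
tab corners pred [[303. 209.]
 [330. 209.]
 [330. 186.]
 [304. 200.]]
rim pred [[317. 230.]
 [317. 224.]
 [317. 207.]] obs tab x 303-329,y 181-208; rim/bench edge y~230
cam [0.00175037 0.06930827 0.17272654]
```

```bash
python3 - <<'E'
from h import *
s=monitor.observe(); p=np.array(s['position']); w=grab('wrist'); f=grab('scene'); g=grab('side')
for d in (0,.005,.01,.015,.02,.025):
    print(d,proj(w,[p+[0,.011,d]]).round(1)[0],'scene',proj(f,[p+[0,0,d]]).round(1)[0],'side',proj(g,[p+[0,0,d]]).round(1)[0])
print('obs wrist row 231.5, scene',280+298/3.7,150+70/3.7,'side',323+195/4.75,156+168/4.75)
E
```

```text
0 [316.  208.6] scene [358.2 176.2] side [363.4 196.9]
0.005 [316.  211.6] scene [358.4 174.8] side [363.5 195.7]
0.01 [315.9 214.8] scene [358.5 173.4] side [363.6 194.4]
0.015 [315.9 218.1] scene [358.7 172. ] side [363.8 193.2]
0.02 [315.9 221.6] scene [358.9 170.6] side [363.9 191.9]
0.025 [315.8 225.3] scene [359.  169.1] side [364.1 190.7]
obs wrist row 231.5, scene 360.5405405405405 168.9189189189189 side 364.0526315789474 191.3684210526316
```

The fingers passed over the lever with no contact. All three cameras put the actual shut tip about 22 mm above the reported TCP. I'll check that by touching the bare bench beside the rack.

```bash
python3 -m handwheel '[{"dx":-4.5,"dy":0,"dz":0,"wx":0,"wy":0,"wz":0,"claw":0},{"dx":-4.5,"dy":0,"dz":0,"wx":0,"wy":0,"wz":0,"claw":0},{"dx":0,"dy":0,"dz":3,"wx":0,"wy":0,"wz":0,"claw":0},{"dx":0,"dy":0,"dz":2.7,"wx":0,"wy":0,"wz":0,"claw":0},{"dx":0,"dy":0,"dz":0,"wx":0,"wy":0,"wz":0,"claw":0},{"dx":0,"dy":0,"dz":0,"wx":0,"wy":0,"wz":0,"claw":0}]'
python3 -m handwheel '[{"dx":0,"dy":0,"dz":0.4,"wx":0,"wy":0,"wz":0,"claw":0},{"dx":0,"dy":0,"dz":0,"wx":0,"wy":0,"wz":0,"claw":0}]'
python3 -m handwheel '[{"dx":0,"dy":0,"dz":0.4,"wx":0,"wy":0,"wz":0,"claw":0},{"dx":0,"dy":0,"dz":0,"wx":0,"wy":0,"wz":0,"claw":0}]'
```

```text
clock: 8.18
position: [0.4609, -0.1607, 0.0108]
tool_rot: [3.141, 0.0, 1.552]
force: [0.1, -1.3, 0.4]
grip_width: -0.0001
finger_force: 0.0
clock: 8.43
position: [0.4608, -0.1604, 0.0063]
tool_rot: [3.141, 0.0, 1.552]
force: [-0.0, -0.1, 0.3]
grip_width: 0.0001
finger_force: 0.0
clock: 8.68
position: [0.4604, -0.1605, 0.0018]
tool_rot: [-3.141, -0.0, 1.552]
force: [-0.2, -0.6, -0.3]
grip_width: 0.0
finger_force: 0.0
```

```bash
for i in 1; do python3 -m handwheel '[{"dx":0,"dy":0,"dz":0.4,"wx":0,"wy":0,"wz":0,"claw":0},{"dx":0,"dy":0,"dz":0,"wx":0,"wy":0,"wz":0,"claw":0}]' | sed -n 2,4p
python3 -m handwheel '[{"dx":0,"dy":0,"dz":0.4,"wx":0,"wy":0,"wz":0,"claw":0},{"dx":0,"dy":0,"dz":0,"wx":0,"wy":0,"wz":0,"claw":0}]'| sed -n 2,4p
python3 -m handwheel '[{"dx":0,"dy":0,"dz":0.3,"wx":0,"wy":0,"wz":0,"claw":0},{"dx":0,"dy":0,"dz":0,"wx":0,"wy":0,"wz":0,"claw":0}]'| sed -n 2,4p; done
```

```text
position: [0.4604, -0.1606, -0.0023]
tool_rot: [-3.141, -0.0, 1.552]
force: [0.2, 0.2, 0.8]
position: [0.4604, -0.1605, -0.0063]
tool_rot: [-3.141, -0.0, 1.552]
force: [0.1, -0.5, 0.2]
position: [0.4605, -0.1605, -0.0092]
tool_rot: [-3.141, -0.0, 1.552]
force: [-0.3, -0.1, 0.1]
```

Confirmed: reported z is −9 mm with no contact. Continue to contact.

```bash
python3 -m handwheel '[{"dx":0,"dy":0,"dz":0.3,"wx":0,"wy":0,"wz":0,"claw":0},{"dx":0,"dy":0,"dz":0.3,"wx":0,"wy":0,"wz":0,"claw":0},{"dx":0,"dy":0,"dz":0,"wx":0,"wy":0,"wz":0,"claw":0}]' | sed -n 2,4p
python3 -m handwheel '[{"dx":0,"dy":0,"dz":0.2,"wx":0,"wy":0,"wz":0,"claw":0},{"dx":0,"dy":0,"dz":0,"wx":0,"wy":0,"wz":0,"claw":0}]'| sed -n 2,4p
python3 -m handwheel '[{"dx":0,"dy":0,"dz":0.2,"wx":0,"wy":0,"wz":0,"claw":0},{"dx":0,"dy":0,"dz":0,"wx":0,"wy":0,"wz":0,"claw":0}]'| sed -n 2,4p
python3 -m handwheel '[{"dx":0,"dy":0,"dz":0.2,"wx":0,"wy":0,"wz":0,"claw":0},{"dx":0,"dy":0,"dz":0,"wx":0,"wy":0,"wz":0,"claw":0}]'| sed -n 2,4p
```

```text
position: [0.4604, -0.1606, -0.0152]
tool_rot: [-3.141, -0.0, 1.552]
force: [0.8, -0.1, 0.0]
position: [0.4605, -0.1605, -0.0171]
tool_rot: [-3.141, -0.0, 1.552]
force: [0.7, -0.9, 0.4]
position: [0.4605, -0.1606, -0.0191]
tool_rot: [-3.141, -0.0, 1.552]
force: [-0.1, -0.3, -0.4]
position: [0.4605, -0.1606, -0.0211]
tool_rot: [-3.141, -0.0, 1.552]
force: [-0.6, 0.2, 0.4]
```

```bash

python3 -m handwheel '[{"dx":0,"dy":0,"dz":0.2,"wx":0,"wy":0,"wz":0,"claw":0},{"dx":0,"dy":0,"dz":0,"wx":0,"wy":0,"wz":0,"claw":0}]'| sed -n 2,4p
python3 -m handwheel '[{"dx":0,"dy":0,"dz":0.2,"wx":0,"wy":0,"wz":0,"claw":0},{"dx":0,"dy":0,"dz":0,"wx":0,"wy":0,"wz":0,"claw":0}]'| sed -n 2,4p
python3 - <<'E'
from h import *
g=grab('side'); p=np.array(monitor.observe()['position']); u=proj(g,[p])[0].astype(int); a=g['frame'][u[1]-35:u[1]+35,u[0]-40:u[0]+40]; print(u-[40,35])
cv2.imwrite('pics/z2.png',cv2.resize(a,None,fx=6,fy=6,interpolation=cv2.INTER_CUBIC))
E
```

```text
position: [0.4605, -0.1606, -0.0231]
tool_rot: [-3.141, -0.0, 1.552]
force: [-0.6, -0.1, 0.9]
position: [0.4605, -0.1605, -0.0251]
tool_rot: [-3.141, -0.0, 1.552]
force: [-0.2, -0.2, -0.1]
[322 159]
```

View pics/z2.png

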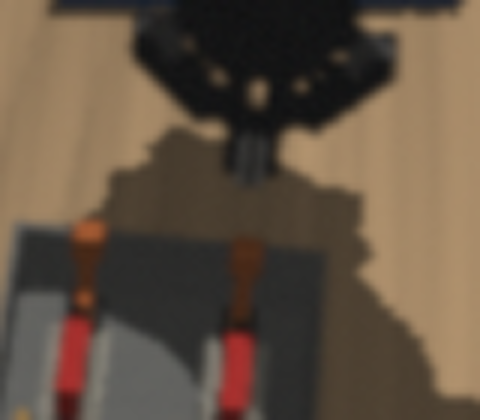

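```bash

python3 -m handwheel '[{"dx":0,"dy":0,"dz":0.2,"wx":0,"wy":0,"wz":0,"claw":0},{"dx":0,"dy":0,"dz":0,"wx":0,"wy":0,"wz":0,"claw":0}]'| sed -n 2,4p
python3 -m handwheel '[{"dx":0,"dy":0,"dz":0.2,"wx":0,"wy":0,"wz":0,"claw":0},{"dx":0,"dy":0,"dz":0,"wx":0,"wy":0,"wz":0,"claw":0}]'| sed -n 2,4p
python3 -m handwheel '[{"dx":0,"dy":0,"dz":0.2,"wx":0,"wy":0,"wz":0,"claw":0},{"dx":0,"dy":0,"dz":0,"wx":0,"wy":0,"wz":0,"claw":0}]'| sed -n 2,4p
```

```text
position: [0.4605, -0.1606, -0.0271]
tool_rot: [-3.141, 0.0, 1.552]
force: [0.4, -0.0, -0.1]
position: [0.4605, -0.1606, -0.0291]
tool_rot: [-3.141, -0.0, 1.552]
force: [-0.2, 0.7, -0.6]
position: [0.4607, -0.1606, -0.0303]
tool_rot: [3.141, -0.0, 1.552]
force: [-5.2, 3.1, 23.3]
```

Contact comes at reported z = −0.030, so the true tip is 30 mm above the reported TCP. I'll apply that from here on and go back to the lever.

```bash
sed -i "s/^g=.*/&\ng[2]-=.030 # z argument = true fingertip height/" go.py; sed -n 1,6p go.py | head -6
python3 -m handwheel '[{"dx":0,"dy":0,"dz":-6,"wx":0,"wy":0,"wz":0,"claw":0},{"dx":0,"dy":0,"dz":-6,"wx":0,"wy":0,"wz":0,"claw":0},{"dx":4.4,"dy":0,"dz":0,"wx":0,"wy":0,"wz":0,"claw":0},{"dx":4.4,"dy":0,"dz":0,"wx":0,"wy":0,"wz":0,"claw":0},{"dx":4.5,"dy":0,"dz":0,"wx":0,"wy":0,"wz":0,"claw":0},{"dx":0,"dy":0,"dz":0,"wx":0,"wy":0,"wz":0,"claw":0},{"dx":0,"dy":0,"dz":3.5,"wx":0,"wy":0,"wz":0,"claw":0},{"dx":0,"dy":0,"dz":0,"wx":0,"wy":0,"wz":0,"claw":0}]'
python3 rk.py -35 -44 68
```

```text
# usage: go.py x y z yaw : deltas from measured pose (after turn) in tool axes, cm
from h import *; import sys
from scipy.spatial.transform import Rotation as Ro
g=np.array(list(map(float,sys.argv[1:5]))); s=monitor.observe()
g[2]-=.030 # z argument = true fingertip height
R=Ro.from_euler('xyz',s['tool_rot']); G=Ro.from_euler('xyz',[np.pi,0,g[3]])
clock: 12.85
position: [0.4618, -0.0284, 0.0528]
tool_rot: [-3.138, 0.001, 1.551]
force: [-0.4, 0.0, 0.2]
grip_width: -0.0002
finger_force: 0.0
t 12.8 pos [ 0.4618 -0.0284  0.0528] rot [-3.1384e+00  6.0000e-04  1.5509e+00] w -0.0002 ff 0.0 F [-0.4  0.   0.2]
turn(tool) [-0.0032  0.0006 -0.0029]
after turn d cm [0.12 0.13 1.48]  before turn [0.12 0.14 1.48]
```

```bash
python3 -m handwheel '[{"dx":0.1,"dy":0.1,"dz":1.5,"wx":-0.003,"wy":0,"wz":-0.003,"claw":0},{"dx":0,"dy":0,"dz":0,"wx":0,"wy":0,"wz":0,"claw":0},{"dx":-1.2,"dy":0,"dz":0,"wx":0,"wy":0,"wz":0,"claw":0},{"dx":-0.8,"dy":0,"dz":0,"wx":0,"wy":0,"wz":0,"claw":0},{"dx":0,"dy":0,"dz":0,"wx":0,"wy":0,"wz":0,"claw":0}]' | sed -n 1,4p
python3 -m handwheel '[{"dx":-0.8,"dy":0,"dz":0,"wx":0,"wy":0,"wz":0,"claw":0},{"dx":-0.8,"dy":0,"dz":0,"wx":0,"wy":0,"wz":0,"claw":0},{"dx":0,"dy":0,"dz":0,"wx":0,"wy":0,"wz":0,"claw":0}]' |sed -n 1,4p; python3 rk.py -35 -80 68
```

```text
clock: 13.48
position: [0.4639, -0.0477, 0.0394]
tool_rot: [3.138, 0.0, 1.553]
force: [-0.3, 0.8, 0.2]
clock: 13.85
position: [0.4635, -0.0635, 0.039]
tool_rot: [3.138, 0.0, 1.554]
force: [-0.2, 0.8, -0.2]
t 13.8 pos [ 0.4635 -0.0635  0.039 ] rot [3.1385e+00 4.0000e-04 1.5535e+00] w 0.0001 ff 0.0 F [-0.2  0.8 -0.2]
turn(tool) [ 0.0031  0.0004 -0.0003]
after turn d cm [ 0.03 -0.09  0.1 ]  before turn [ 0.03 -0.09  0.1 ]
```

```bash
python3 -m handwheel '[{"dx":-0.3,"dy":0,"dz":0,"wx":0.003,"wy":0,"wz":0,"claw":0},{"dx":0,"dy":0,"dz":0,"wx":0,"wy":0,"wz":0,"claw":0}]' |sed -n 2,4p
python3 -m handwheel '[{"dx":-0.3,"dy":0,"dz":0,"wx":0,"wy":0,"wz":0,"claw":0},{"dx":0,"dy":0,"dz":0,"wx":0,"wy":0,"wz":0,"claw":0}]' |sed -n 2,4p
python3 - <<'E'
from h import *
w=grab('wrist'); g=grab('side');f=grab('scene'); p=np.array(monitor.observe()['position'])
C=(.4989,.0162,-.017)
def rk(x,y,z): 
    c,s=np.cos(C[2]),np.sin(C[2]); return [C[0]+c*x/1e3-s*y/1e3,C[1]+s*x/1e3+c*y/1e3,z/1e3]
for c,q in(('wrist',w),('side',g),('scene',f)):
    print(c,'in',proj(q,[rk(-35,-66,80)])[0].round(),'out',proj(q,[rk(-35,-98.7,70)])[0].round(),[(round(r['p'],2),np.round(r['rect']).tolist()) for r in optics.masks_of('lever_near_right',c)[:6]])
a=cv2.resize(w['frame'][100:300,200:440],None,fx=1.67,fy=1.67); b=cv2.resize(f['frame'][150:283,300:420],None,fx=2.5,fy=2.5)
cv2.imwrite('pics/z3.png',cv2.hconcat([a[:330],cv2.copyMakeBorder(b[:330],0,max(0,330-b.shape[0]),0,0,0)]))
E
```

```text
position: [0.4635, -0.0657, 0.039]
tool_rot: [-3.141, 0.0, 1.555]
force: [-0.4, 0.9, 0.5]
position: [0.4635, -0.0674, 0.039]
tool_rot: [-3.141, -0.001, 1.556]
force: [-0.1, 11.1, 3.1]
wrist in [314. 223.] out [314. 279.] [(0.74, [304.0, 172.0, 14.0, 57.0])]
side in [363. 200.] out [364. 193.] []
scene in [364. 179.] out [356. 172.] []
```

View pics/z3.png

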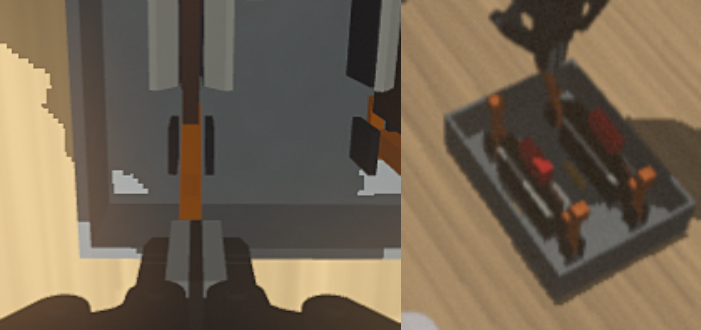

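Lever near-right is out (arm leans under the fingers, 11 N at the stop at ry ≈ −84). Same for the +y end.

```bash
python3 -m handwheel '[{"dx":0.3,"dy":0,"dz":0,"wx":0,"wy":0,"wz":0,"claw":0},{"dx":0,"dy":0,"dz":-4,"wx":0,"wy":0,"wz":0,"claw":0},{"dx":4.2,"dy":-0.1,"dz":0,"wx":0,"wy":0,"wz":0,"claw":0},{"dx":4.2,"dy":0,"dz":0,"wx":0,"wy":0,"wz":0,"claw":0},{"dx":4.2,"dy":0,"dz":0,"wx":0,"wy":0,"wz":0,"claw":0},{"dx":0,"dy":0,"dz":0,"wx":0,"wy":0,"wz":0,"claw":0},{"dx":0,"dy":0,"dz":2.5,"wx":0,"wy":0,"wz":0,"claw":0},{"dx":0,"dy":0,"dz":0,"wx":0,"wy":0,"wz":0,"claw":0}]'|sed -n 2,4p; python3 rk.py -35 44 68
```

```text
position: [0.4637, 0.0593, 0.0531]
tool_rot: [-3.139, 0.001, 1.554]
force: [0.8, 0.6, -0.4]
t 15.7 pos [0.4637 0.0593 0.0531] rot [-3.1394e+00  1.2000e-03  1.5538e+00] w 0.0 ff 0.0 F [ 0.8  0.6 -0.4]
turn(tool) [-0.0022  0.0012  0.    ]
after turn d cm [0.15 0.1  1.51]  before turn [0.15 0.1  1.51]
```

```bash
python3 -m handwheel '[{"dx":0.1,"dy":0.1,"dz":1.5,"wx":-0.002,"wy":0.001,"wz":0,"claw":0},{"dx":0,"dy":0,"dz":0,"wx":0,"wy":0,"wz":0,"claw":0},{"dx":1.2,"dy":0,"dz":0,"wx":0,"wy":0,"wz":0,"claw":0},{"dx":0.8,"dy":0,"dz":0,"wx":0,"wy":0,"wz":0,"claw":0},{"dx":0.8,"dy":0,"dz":0,"wx":0,"wy":0,"wz":0,"claw":0},{"dx":0.8,"dy":0,"dz":0,"wx":0,"wy":0,"wz":0,"claw":0},{"dx":0.3,"dy":0,"dz":0,"wx":0,"wy":0,"wz":0,"claw":0},{"dx":0,"dy":0,"dz":0,"wx":0,"wy":0,"wz":0,"claw":0}]'|sed -n 2,4p;  python3 rk.py -35 84 68
```

```text
position: [0.4661, 0.0992, 0.0391]
tool_rot: [3.14, 0.001, 1.554]
force: [-0.5, -13.0, 1.4]
t 16.6 pos [0.4661 0.0992 0.0391] rot [3.1396e+00 6.0000e-04 1.5537e+00] w -0.0003 ff 5.7 F [ -0.5 -13.    1.4]
turn(tool) [ 0.002   0.0006 -0.0001]
after turn d cm [ 0.15 -0.08  0.11]  before turn [ 0.15 -0.08  0.1 ]
```

```bash
python3 -m handwheel '[{"dx":-0.3,"dy":0,"dz":0,"wx":0,"wy":0,"wz":0,"claw":0},{"dx":0,"dy":0,"dz":-4,"wx":0,"wy":0,"wz":0,"claw":0},{"dx":-3.6,"dy":3,"dz":0,"wx":0,"wy":0,"wz":0,"claw":0},{"dx":0,"dy":3.9,"dz":0,"wx":0,"wy":0,"wz":0,"claw":0},{"dx":0,"dy":0,"dz":0,"wx":0,"wy":0,"wz":0,"claw":0},{"dx":0,"dy":0,"dz":2.5,"wx":0,"wy":0,"wz":0,"claw":0},{"dx":0,"dy":0,"dz":0,"wx":0,"wy":0,"wz":0,"claw":0}]'|sed -n 2,4p; python3 rk.py 35 44 68
```

```text
position: [0.533, 0.0607, 0.0531]
tool_rot: [-3.141, -0.001, 1.555]
force: [-0.2, 0.6, -0.3]
t 17.5 pos [0.533  0.0607 0.0531] rot [-3.1408e+00 -7.0000e-04  1.5553e+00] w -0.0002 ff 0.0 F [-0.2  0.6 -0.3]
turn(tool) [-0.0008 -0.0007  0.0015]
after turn d cm [-0.11  0.17  1.51]  before turn [-0.11  0.17  1.51]
```

```bash
python3 -m handwheel '[{"dx":-0.1,"dy":0.15,"dz":1.5,"wx":0,"wy":0,"wz":0,"claw":0},{"dx":0,"dy":0,"dz":0,"wx":0,"wy":0,"wz":0,"claw":0},{"dx":1.2,"dy":0,"dz":0,"wx":0,"wy":0,"wz":0,"claw":0},{"dx":0.8,"dy":0,"dz":0,"wx":0,"wy":0,"wz":0,"claw":0},{"dx":0.8,"dy":0,"dz":0,"wx":0,"wy":0,"wz":0,"claw":0},{"dx":0.8,"dy":0,"dz":0,"wx":0,"wy":0,"wz":0,"claw":0},{"dx":0.3,"dy":0,"dz":0,"wx":0,"wy":0,"wz":0,"claw":0},{"dx":0,"dy":0,"dz":0,"wx":0,"wy":0,"wz":0,"claw":0}]'|sed -n 2,4p;  
python3 -m handwheel '[{"dx":-0.3,"dy":0,"dz":0,"wx":0,"wy":0,"wz":0,"claw":0},{"dx":0,"dy":0,"dz":-4,"wx":0,"wy":0,"wz":0,"claw":0},{"dx":-4.2,"dy":-0.05,"dz":0,"wx":0,"wy":0,"wz":0,"claw":0},{"dx":-4.2,"dy":0,"dz":0,"wx":0,"wy":0,"wz":0,"claw":0},{"dx":-4.1,"dy":0,"dz":0,"wx":0,"wy":0,"wz":0,"claw":0},{"dx":0,"dy":0,"dz":0,"wx":0,"wy":0,"wz":0,"claw":0},{"dx":0,"dy":0,"dz":2.5,"wx":0,"wy":0,"wz":0,"claw":0},{"dx":0,"dy":0,"dz":0,"wx":0,"wy":0,"wz":0,"claw":0}]'|sed -n 2,4p; python3 rk.py 35 -44 68
```

```text
position: [0.5367, 0.0976, 0.0393]
tool_rot: [3.139, 0.0, 1.554]
force: [-0.1, -7.0, 1.3]
position: [0.5333, -0.0287, 0.0531]
tool_rot: [-3.141, -0.001, 1.556]
force: [-0.8, 0.7, -0.6]
t 19.5 pos [ 0.5333 -0.0287  0.0531] rot [-3.1413e+00 -1.4000e-03  1.5557e+00] w -0.0001 ff 0.0 F [-0.8  0.7 -0.6]
turn(tool) [-0.0003 -0.0014  0.0019]
after turn d cm [ 0.03 -0.01  1.51]  before turn [ 0.02 -0.01  1.51]
```

```bash
python3 -m handwheel '[{"dx":0,"dy":0,"dz":1.5,"wx":0,"wy":0,"wz":0,"claw":0},{"dx":0,"dy":0,"dz":0,"wx":0,"wy":0,"wz":0,"claw":0},{"dx":-1.2,"dy":0,"dz":0,"wx":0,"wy":0,"wz":0,"claw":0},{"dx":-0.8,"dy":0,"dz":0,"wx":0,"wy":0,"wz":0,"claw":0},{"dx":-0.8,"dy":0,"dz":0,"wx":0,"wy":0,"wz":0,"claw":0},{"dx":-0.8,"dy":0,"dz":0,"wx":0,"wy":0,"wz":0,"claw":0},{"dx":-0.4,"dy":0,"dz":0,"wx":0,"wy":0,"wz":0,"claw":0},{"dx":0,"dy":0,"dz":0,"wx":0,"wy":0,"wz":0,"claw":0}]'|sed -n 2,4p;  
python3 -m handwheel '[{"dx":0.3,"dy":0,"dz":0,"wx":0,"wy":0,"wz":0,"claw":0},{"dx":0,"dy":0,"dz":-5,"wx":0,"wy":0,"wz":0,"claw":0},{"dx":4.2,"dy":-3.4,"dz":0,"wx":0,"wy":0,"wz":0,"claw":45},{"dx":4.2,"dy":-3.4,"dz":0,"wx":0,"wy":0,"wz":0,"claw":45},{"dx":0,"dy":0,"dz":0,"wx":0,"wy":0,"wz":0,"claw":45},{"dx":0,"dy":0,"dz":0,"wx":0,"wy":0,"wz":0,"claw":45}]'; python3 rk.py -35 0 56
python3 - <<'E'
from fs2 import *
w=grab('wrist'); pickle.dump(w,open('w_r2.pkl','wb'))
cv2.imwrite('pics/z4.png',cv2.resize(w['frame'][0:400,130:510],None,fx=1.5,fy=1.5))
E
```

```text
position: [0.5335, -0.0688, 0.0391]
tool_rot: [3.14, -0.003, 1.555]
force: [0.2, 9.7, 2.8]
clock: 21.28
position: [0.4673, 0.0178, 0.0892]
tool_rot: [3.139, -0.001, 1.555]
force: [0.4, -0.6, 0.8]
grip_width: 0.0384
finger_force: 0.0
t 21.3 pos [0.4673 0.0178 0.0892] rot [ 3.1387e+00 -6.0000e-04  1.5547e+00] w 0.0384 ff 0.0 F [ 0.4 -0.6  0.8]
turn(tool) [ 0.0029 -0.0006  0.0009]
after turn d cm [-0.11 -0.34  6.32]  before turn [-0.11 -0.35  6.32]
```

View pics/z4.png

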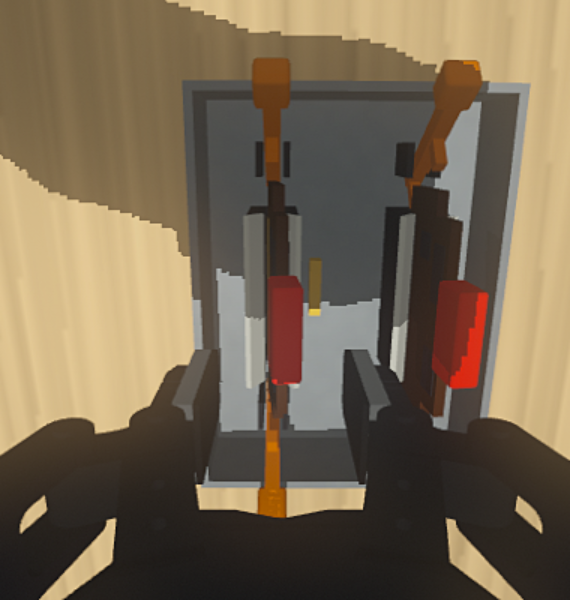

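All levers out, both cards raised; near card's bar at px (321,220) between the open fingers. Fit the bars before gripping.

```bash
cat > bars.py <<'E'
from fs2 import *
w=pickle.load(open('w_r2.pkl','rb'))
print(w['cx'],-np.array(w['R']).T@w['t'])
for roi,p0 in (((305,180,335,260),(.464,.017,-.02)),((415,180,460,265),(.534,.016,-.02))):
    m=redmask(w,roi)
    for z0 in (63,65,67):
        x,e=fit([bx(0,0,12,40,z0,z0+20)],[(w,m.astype(float))],p0); print(z0,np.round(x,4),round(e,3),m.sum())
E
python3 bars.py
```

```text
316.9454037902106 [0.46830514 0.08703488 0.26198321]
63 [ 0.4697  0.0163 -0.0221] 0.094 1418
65 [ 0.4697  0.0173 -0.0119] 0.113 1418
67 [ 0.4697  0.018  -0.0068] 0.134 1418
63 [ 0.5399  0.0132 -0.0186] 0.045 2177
65 [ 0.5392  0.0139 -0.0169] 0.054 2177
67 [ 0.5384  0.0145 -0.0146] 0.064 2177
```

```bash
python3 -m handwheel '[{"dx":-0.1,"dy":-0.15,"dz":3.2,"wx":0.003,"wy":0,"wz":0,"claw":45},{"dx":0,"dy":0,"dz":3.1,"wx":0,"wy":0,"wz":0,"claw":45},{"dx":0,"dy":0,"dz":0,"wx":0,"wy":0,"wz":0,"claw":45},{"dx":0,"dy":0,"dz":0,"wx":0,"wy":0,"wz":0,"claw":0},{"dx":0,"dy":0,"dz":0,"wx":0,"wy":0,"wz":0,"claw":0},{"dx":0,"dy":0,"dz":0,"wx":0,"wy":0,"wz":0,"claw":0},{"dx":0,"dy":0,"dz":0,"wx":0,"wy":0,"wz":0,"claw":0}]' 40; python3 rk.py -35 0 56
```

```text
clock: 22.2
position: [0.4655, 0.0174, 0.0266]
tool_rot: [-3.141, -0.001, 1.555]
force: [-2.3, -0.4, 7.5]
grip_width: 0.011
finger_force: 40.1
t 22.2 pos [0.4655 0.0174 0.0266] rot [-3.1414e+00 -1.2000e-03  1.5547e+00] w 0.011 ff 40.1 F [-2.3 -0.4  7.5]
turn(tool) [-0.0001 -0.0012  0.0009]
after turn d cm [-0.07 -0.16  0.06]  before turn [-0.07 -0.16  0.06]
```

```bash
python3 -m handwheel '[{"dx":0,"dy":0,"dz":-2,"wx":0,"wy":0,"wz":0,"claw":0},{"dx":0,"dy":0,"dz":-5,"wx":0,"wy":0,"wz":0,"claw":0},{"dx":0,"dy":0,"dz":-5,"wx":0,"wy":0,"wz":0,"claw":0},{"dx":0,"dy":0,"dz":0,"wx":0,"wy":0,"wz":0.03,"claw":0},{"dx":0,"dy":0,"dz":0,"wx":0,"wy":0,"wz":0,"claw":0}]'; python3 go.py .6193 .2912 .17 1.5243
```

```text
clock: 22.82
position: [0.4652, 0.0177, 0.1458]
tool_rot: [-3.141, -0.001, 1.525]
force: [-0.9, 0.5, -1.2]
grip_width: 0.0115
finger_force: 39.3
t 22.8 pos [0.4652 0.0177 0.1458] rot [-3.1407e+00 -1.3000e-03  1.5252e+00] w 0.0115 ff 39.3 F [-0.9  0.5 -1.2]
turn(tool) [-0.0009 -0.0013  0.0009]
after turn d cm [28.04 14.12  0.58]  before turn [28.02 14.15  0.6 ]
```

```bash
python3 -m handwheel '[{"dx":4.67,"dy":2.35,"dz":0,"wx":0,"wy":0,"wz":0,"claw":0},{"dx":4.67,"dy":2.35,"dz":0,"wx":0,"wy":0,"wz":0,"claw":0},{"dx":4.67,"dy":2.35,"dz":0,"wx":0,"wy":0,"wz":0,"claw":0},{"dx":4.67,"dy":2.35,"dz":0,"wx":0,"wy":0,"wz":0,"claw":0},{"dx":4.67,"dy":2.35,"dz":0,"wx":0,"wy":0,"wz":0,"claw":0},{"dx":4.67,"dy":2.35,"dz":0,"wx":0,"wy":0,"wz":0,"claw":0},{"dx":0,"dy":0,"dz":0,"wx":0,"wy":0,"wz":0,"claw":0},{"dx":0,"dy":0,"dz":0,"wx":0,"wy":0,"wz":0,"claw":0}]'|sed -n 2,4p; python3 go.py .6193 .2912 .17 1.5243
python3 - <<'E'
from fs2 import *
w=grab('wrist'); pickle.dump(w,open('w_p1.pkl','wb')); cv2.imwrite('pics/z5.png',cv2.resize(w['frame'][40:400,160:480],None,fx=1.6,fy=1.6))
E
```

```text
position: [0.6185, 0.2897, 0.1443]
tool_rot: [-3.138, 0.001, 1.525]
force: [-0.5, 0.1, -1.7]
t 23.8 pos [0.6185 0.2897 0.1443] rot [-3.1385e+00  8.0000e-04  1.5246e+00] w 0.0111 ff 39.3 F [-0.5  0.1 -1.7]
turn(tool) [-0.0031  0.0008  0.0003]
after turn d cm [0.16 0.07 0.43]  before turn [0.16 0.08 0.43]
```

View pics/z5.png

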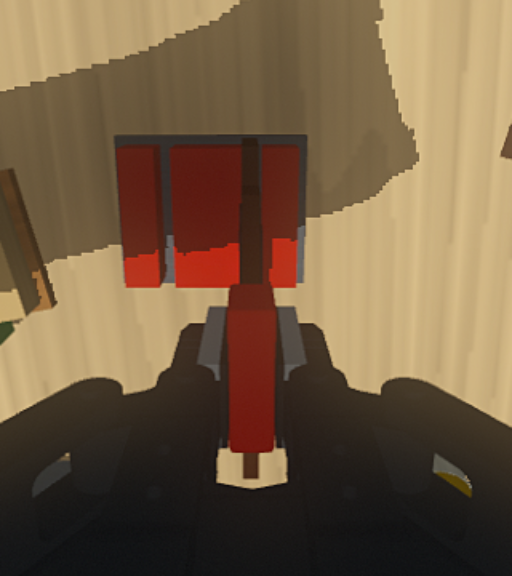

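The card hangs straight in the fingers above the second slot (slot at x ≈ 250 in this crop, card over it). Refine the stand pose numerically from this view before going down.

```bash
cat > ref.py <<'E'
from fs2 import *
import fit as F_
w=pickle.load(open('w_p1.pkl','rb')); roi=(225,115,305,224); m=redmask(w,roi).astype(float)
R=np.zeros((400,640)); R[roi[1]:roi[3],roi[0]:roi[2]]=1
os=F_.sil; F_.sil=lambda *a,**k: os(*a,**k)*R
S=[quad(-50,-29.5,-40,40,30),quad(-20.5,20.5,-40,40,30),quad(29.5,50,-40,40,30)]
x,e=fit(S,[(w,m)],[.594,.292,-.046]); print(np.round(x,4),round(e,3))
c,s=np.cos(x[2]),np.sin(x[2])
for k in(-.025,.025): print(np.round([x[0]+c*k,x[1]+s*k],4))
E
python3 ref.py; python3 go.py .6193 .2912 .06 1.5243
```

```text
[ 0.5953  0.2932 -0.047 ] 0.062
[0.5703 0.2944]
[0.6203 0.2921]
t 23.9 pos [0.6186 0.2893 0.1449] rot [-3.1390e+00  5.0000e-04  1.5238e+00] w 0.0112 ff 39.3 F [-0.3  0.  -0.9]
turn(tool) [-0.0026  0.0005 -0.0005]
after turn d cm [ 0.2   0.06 11.49]  before turn [ 0.2   0.09 11.49]
```

```bash
python3 -m handwheel '[{"dx":0.24,"dy":0.12,"dz":4,"wx":-0.002,"wy":0,"wz":0,"claw":0},{"dx":0,"dy":0,"dz":4,"wx":0,"wy":0,"wz":0,"claw":0},{"dx":0,"dy":0,"dz":2,"wx":0,"wy":0,"wz":0,"claw":0},{"dx":0,"dy":0,"dz":0,"wx":0,"wy":0,"wz":0,"claw":0},{"dx":0,"dy":0,"dz":0,"wx":0,"wy":0,"wz":0,"claw":0}]'|sed -n 2,4p; python3 go.py .6198 .2917 .045 1.5243
```

```text
position: [0.6213, 0.2931, 0.0476]
tool_rot: [3.139, -0.002, 1.524]
force: [0.3, -0.4, -0.9]
t 24.5 pos [0.6213 0.2931 0.0476] rot [ 3.1390e+00 -1.8000e-03  1.5244e+00] w 0.0113 ff 39.3 F [ 0.3 -0.4 -0.9]
turn(tool) [ 0.0026 -0.0018  0.0001]
after turn d cm [-0.15 -0.14  3.26]  before turn [-0.15 -0.15  3.26]
```

```bash
python3 -m handwheel '[{"dx":-0.1,"dy":-0.1,"dz":0.5,"wx":0.002,"wy":0,"wz":0,"claw":0},{"dx":0,"dy":0,"dz":0,"wx":0,"wy":0,"wz":0,"claw":0},{"dx":0,"dy":0,"dz":0,"wx":0,"wy":0,"wz":0,"claw":0}]'|sed -n 2,4p; python3 go.py .6198 .2917 .045 1.5243
```

```text
position: [0.6195, 0.2922, 0.0414]
tool_rot: [-3.141, -0.001, 1.525]
force: [-0.1, 1.1, -0.9]
t 24.9 pos [0.6195 0.2922 0.0414] rot [-3.1408e+00 -1.1000e-03  1.5248e+00] w 0.0115 ff 39.3 F [-0.1  1.1 -0.9]
turn(tool) [-0.0008 -0.0011  0.0005]
after turn d cm [-0.05  0.03  2.64]  before turn [-0.06  0.03  2.64]
```

```bash
python3 -m handwheel '[{"dx":0,"dy":0,"dz":0.8,"wx":0,"wy":0,"wz":0,"claw":0},{"dx":0,"dy":0,"dz":0.8,"wx":0,"wy":0,"wz":0,"claw":0},{"dx":0,"dy":0,"dz":0,"wx":0,"wy":0,"wz":0,"claw":0}]'|sed -n 2,4p
python3 -m handwheel '[{"dx":0,"dy":0,"dz":0.5,"wx":0,"wy":0,"wz":0,"claw":0},{"dx":0,"dy":0,"dz":0,"wx":0,"wy":0,"wz":0,"claw":0}]'|sed -n 2,4p
python3 -m handwheel '[{"dx":0,"dy":0,"dz":0.3,"wx":0,"wy":0,"wz":0,"claw":0},{"dx":0,"dy":0,"dz":0,"wx":0,"wy":0,"wz":0,"claw":0}]'|sed -n 2,4p
```

```text
position: [0.6189, 0.2919, 0.024]
tool_rot: [-3.139, -0.0, 1.525]
force: [-0.6, 0.3, -1.4]
position: [0.6192, 0.2921, 0.0197]
tool_rot: [-3.14, -0.001, 1.525]
force: [0.5, -0.6, -0.2]
position: [0.6193, 0.2922, 0.0169]
tool_rot: [-3.14, -0.001, 1.525]
force: [-0.0, -1.4, -0.7]
```

```bash

python3 -m handwheel '[{"dx":0,"dy":0,"dz":0.2,"wx":0,"wy":0,"wz":0,"claw":0},{"dx":0,"dy":0,"dz":0,"wx":0,"wy":0,"wz":0,"claw":0}]'|sed -n 2,4p
python3 -m handwheel '[{"dx":0,"dy":0,"dz":0.15,"wx":0,"wy":0,"wz":0,"claw":0},{"dx":0,"dy":0,"dz":0,"wx":0,"wy":0,"wz":0,"claw":0}]'|sed -n 2,4p
python3 -m handwheel '[{"dx":0,"dy":0,"dz":0.15,"wx":0,"wy":0,"wz":0,"claw":0},{"dx":0,"dy":0,"dz":0,"wx":0,"wy":0,"wz":0,"claw":0}]'|sed -n 2,4p
```

```text
position: [0.6194, 0.2922, 0.0151]
tool_rot: [-3.141, -0.001, 1.525]
force: [0.2, -0.4, -0.3]
position: [0.6199, 0.2923, 0.015]
tool_rot: [-3.141, -0.002, 1.525]
force: [-4.5, -2.0, 19.6]
position: [0.6204, 0.2923, 0.0149]
tool_rot: [3.141, -0.002, 1.524]
force: [-10.1, -5.2, 38.0]
```

Card on the slot floor (contact at the predicted height). Back off, release, and go for the far card.

```bash
python3 -m handwheel '[{"dx":0,"dy":-0.1,"dz":-0.3,"wx":0,"wy":0,"wz":0,"claw":0},{"dx":0,"dy":0,"dz":0,"wx":0,"wy":0,"wz":0,"claw":35},{"dx":0,"dy":0,"dz":0,"wx":0,"wy":0,"wz":0,"claw":35},{"dx":0,"dy":0,"dz":-2.5,"wx":0,"wy":0,"wz":0,"claw":35},{"dx":0,"dy":0,"dz":-5,"wx":0,"wy":0,"wz":0,"claw":35},{"dx":0,"dy":0,"dz":-3,"wx":0,"wy":0,"wz":-0.03,"claw":45},{"dx":0,"dy":0,"dz":0,"wx":0,"wy":0,"wz":0,"claw":45}]'|sed -n 2,6p; python3 rk.py 38 -1 140
python3 - <<'E'
from h import *
f=grab('scene'); g=grab('side')
for c in('scene','side'):
  for q in optics.masks_of('burnt_card_1',c): print(c,round(q['p'],2),np.round(q['rect']).tolist())
for q in (f,g): print('expect',proj(q,[(.6193,.2912,.073),(.6193,.2912-.055,.038),(.6193,.2912+.055,.038)]).round().tolist())
E
```

```text
position: [0.6196, 0.2926, 0.1223]
tool_rot: [3.14, -0.003, 1.555]
force: [0.9, 0.2, -1.5]
grip_width: 0.0383
finger_force: 0.0
t 27.4 pos [0.6196 0.2926 0.1223] rot [ 3.1396e+00 -2.8000e-03  1.5551e+00] w 0.0383 ff 0.0 F [ 0.9  0.2 -1.5]
turn(tool) [ 0.002  -0.0028  0.0013]
after turn d cm [-27.94  -7.8    1.23]  before turn [-27.93  -7.84   1.14]

scene 0.74 [334.0, 200.0, 33.0, 40.0]
scene 0.59 [381.0, 327.0, 35.0, 48.0]
scene 0.53 [315.0, 172.0, 90.0, 99.0]
side 0.57 [274.0, 299.0, 17.0, 50.0]
side 0.45 [328.0, 209.0, 9.0, 37.0]
expect [[399.0, 342.0], [379.0, 323.0], [415.0, 374.0]]
expect [[284.0, 313.0], [289.0, 299.0], [281.0, 343.0]]
```

```bash
python3 -m handwheel '[{"dx":-5.6,"dy":-1.57,"dz":0,"wx":0.002,"wy":-0.003,"wz":0,"claw":45},{"dx":-5.6,"dy":-1.57,"dz":0,"wx":0,"wy":0,"wz":0,"claw":45},{"dx":-5.6,"dy":-1.57,"dz":0,"wx":0,"wy":0,"wz":0,"claw":45},{"dx":-5.6,"dy":-1.57,"dz":0,"wx":0,"wy":0,"wz":0,"claw":45},{"dx":-5.5,"dy":-1.57,"dz":0,"wx":0,"wy":0,"wz":0,"claw":45},{"dx":0,"dy":0,"dz":1.2,"wx":0,"wy":0,"wz":0,"claw":45},{"dx":0,"dy":0,"dz":0,"wx":0,"wy":0,"wz":0,"claw":45},{"dx":0,"dy":0,"dz":0,"wx":0,"wy":0,"wz":0,"claw":45}]'|sed -n 2,6p; python3 rk.py 38 0 57
python3 - <<'E'
from fs2 import *
w=grab('wrist'); pickle.dump(w,open('w_r3.pkl','wb')); p=monitor.observe()['position']
m=redmask(w,(280,150,360,290)); print(m.sum(),fit([bx(0,0,12,40,64,84)],[(w,m.astype(float))],(.537,.015,-.02)),p)
E
```

```text
position: [0.5356, 0.0154, 0.1084]
tool_rot: [-3.138, 0.002, 1.556]
force: [0.4, -0.7, -0.8]
grip_width: 0.0384
finger_force: 0.0
t 28.6 pos [0.5356 0.0154 0.1084] rot [-3.1380e+00  2.0000e-03  1.5562e+00] w 0.0384 ff 0.0 F [ 0.4 -0.7 -0.8]
turn(tool) [-0.0036  0.002   0.0023]
after turn d cm [0.02 0.13 8.14]  before turn [0.03 0.16 8.14]

1220 (array([0.53956306, 0.01349053, 0.00895203]), np.float64(0.11337833494053358)) [0.53566929 0.01539082 0.1085479 ]
```

```bash
python3 -m handwheel '[{"dx":-0.1,"dy":0.1,"dz":4,"wx":-0.003,"wy":0.002,"wz":0,"claw":45},{"dx":0,"dy":0,"dz":4.1,"wx":0,"wy":0,"wz":0,"claw":45},{"dx":0,"dy":0,"dz":0,"wx":0,"wy":0,"wz":0,"claw":45},{"dx":0,"dy":0,"dz":0,"wx":0,"wy":0,"wz":0,"claw":0},{"dx":0,"dy":0,"dz":0,"wx":0,"wy":0,"wz":0,"claw":0},{"dx":0,"dy":0,"dz":0,"wx":0,"wy":0,"wz":0,"claw":0},{"dx":0,"dy":0,"dz":0,"wx":0,"wy":0,"wz":0,"claw":0}]' 40
python3 -m handwheel '[{"dx":0,"dy":0,"dz":-2,"wx":0,"wy":0,"wz":0,"claw":0},{"dx":0,"dy":0,"dz":-5,"wx":0,"wy":0,"wz":0,"claw":0},{"dx":0,"dy":0,"dz":-5,"wx":0,"wy":0,"wz":0,"claw":0},{"dx":0,"dy":0,"dz":0,"wx":0,"wy":0,"wz":0.03,"claw":0},{"dx":0,"dy":0,"dz":0,"wx":0,"wy":0,"wz":0,"claw":0}]'; python3 go.py .5698 .2940 .17 1.5243
```

```text
clock: 29.5
position: [0.5362, 0.0136, 0.029]
tool_rot: [3.141, -0.001, 1.555]
force: [-5.1, 0.0, 6.3]
grip_width: 0.0116
finger_force: 38.9
clock: 30.12
position: [0.5363, 0.0137, 0.1482]
tool_rot: [3.141, -0.001, 1.525]
force: [-0.2, 0.9, -1.1]
grip_width: 0.0112
finger_force: 39.5
t 30.1 pos [0.5363 0.0137 0.1482] rot [ 3.1407e+00 -6.0000e-04  1.5250e+00] w 0.0112 ff 39.5 F [-0.2  0.9 -1.1]
turn(tool) [ 0.0009 -0.0006  0.0007]
after turn d cm [28.16  2.04  0.82]  before turn [28.15  2.06  0.84]
```

```bash
python3 -m handwheel '[{"dx":5.63,"dy":0.41,"dz":0,"wx":0,"wy":0,"wz":0,"claw":0},{"dx":5.63,"dy":0.41,"dz":0,"wx":0,"wy":0,"wz":0,"claw":0},{"dx":5.63,"dy":0.41,"dz":0,"wx":0,"wy":0,"wz":0,"claw":0},{"dx":5.63,"dy":0.41,"dz":0,"wx":0,"wy":0,"wz":0,"claw":0},{"dx":5.63,"dy":0.41,"dz":0,"wx":0,"wy":0,"wz":0,"claw":0},{"dx":0,"dy":0,"dz":5,"wx":0,"wy":0,"wz":0,"claw":0},{"dx":0,"dy":0,"dz":4.6,"wx":0,"wy":0,"wz":0,"claw":0},{"dx":0,"dy":0,"dz":0,"wx":0,"wy":0,"wz":0,"claw":0}]'|sed -n 2,4p
python3 -m handwheel '[{"dx":0,"dy":0,"dz":0,"wx":0,"wy":0,"wz":0,"claw":0},{"dx":0,"dy":0,"dz":0,"wx":0,"wy":0,"wz":0,"claw":0}]'|sed -n 2,4p; python3 go.py .5698 .2940 .047 1.5243
```

```text
position: [0.5674, 0.2923, 0.0482]
tool_rot: [-3.136, 0.004, 1.525]
force: [0.3, -0.1, -0.6]
position: [0.5708, 0.2939, 0.0536]
tool_rot: [3.14, -0.001, 1.525]
force: [-0.8, 0.1, -1.0]
t 31.4 pos [0.5708 0.2939 0.0536] rot [ 3.1395e+00 -1.5000e-03  1.5246e+00] w 0.0112 ff 39.5 F [-0.8  0.1 -1. ]
turn(tool) [ 0.0021 -0.0015  0.0003]
after turn d cm [ 0.   -0.1   3.66]  before turn [-0.   -0.1   3.66]
```

```bash
python3 -m handwheel '[{"dx":0,"dy":-0.05,"dz":1.2,"wx":0.002,"wy":0,"wz":0,"claw":0},{"dx":0,"dy":0,"dz":0,"wx":0,"wy":0,"wz":0,"claw":0},{"dx":0,"dy":0,"dz":0,"wx":0,"wy":0,"wz":0,"claw":0},{"dx":0,"dy":0,"dz":0,"wx":0,"wy":0,"wz":0,"claw":0}]'|sed -n 2,4p; python3 go.py .5698 .2940 .047 1.5243
```

```text
position: [0.5694, 0.2936, 0.0399]
tool_rot: [-3.14, -0.0, 1.525]
force: [-0.5, -0.2, -1.7]
t 31.9 pos [0.5694 0.2936 0.0399] rot [-3.1398e+00 -1.0000e-04  1.5247e+00] w 0.0112 ff 39.5 F [-0.5 -0.2 -1.7]
turn(tool) [-0.0018 -0.0001  0.0004]
after turn d cm [0.04 0.04 2.29]  before turn [0.04 0.04 2.29]
```

```bash
python3 -m handwheel '[{"dx":0.03,"dy":0.05,"dz":0.7,"wx":0,"wy":0,"wz":0,"claw":0},{"dx":0,"dy":0,"dz":0.7,"wx":0,"wy":0,"wz":0,"claw":0},{"dx":0,"dy":0,"dz":0,"wx":0,"wy":0,"wz":0,"claw":0}]'|sed -n 2,4p
python3 -m handwheel '[{"dx":0,"dy":0,"dz":0.5,"wx":0,"wy":0,"wz":0,"claw":0},{"dx":0,"dy":0,"dz":0,"wx":0,"wy":0,"wz":0,"claw":0}]'|sed -n 2,4p
python3 -m handwheel '[{"dx":0,"dy":0,"dz":0.2,"wx":0,"wy":0,"wz":0,"claw":0},{"dx":0,"dy":0,"dz":0,"wx":0,"wy":0,"wz":0,"claw":0}]'|sed -n 2,4p
python3 -m handwheel '[{"dx":0,"dy":0,"dz":0.15,"wx":0,"wy":0,"wz":0,"claw":0},{"dx":0,"dy":0,"dz":0,"wx":0,"wy":0,"wz":0,"claw":0}]'|sed -n 2,4p
```

```text
position: [0.5693, 0.2936, 0.0248]
tool_rot: [-3.139, 0.001, 1.525]
force: [1.0, -0.3, -1.6]
position: [0.5696, 0.2938, 0.0203]
tool_rot: [-3.139, 0.0, 1.525]
force: [0.3, 0.2, -2.4]
position: [0.5697, 0.2939, 0.0186]
tool_rot: [-3.14, 0.0, 1.525]
force: [0.5, 0.2, -0.5]
position: [0.5698, 0.294, 0.0175]
tool_rot: [-3.14, -0.0, 1.525]
force: [-1.6, -1.0, 4.6]
```

```bash
python3 -m handwheel '[{"dx":0,"dy":0,"dz":-0.15,"wx":0,"wy":0,"wz":0,"claw":35},{"dx":0,"dy":0,"dz":0,"wx":0,"wy":0,"wz":0,"claw":35},{"dx":0,"dy":0,"dz":-2.5,"wx":0,"wy":0,"wz":0,"claw":35},{"dx":0,"dy":0,"dz":-5.5,"wx":0,"wy":0,"wz":0,"claw":35},{"dx":0,"dy":0,"dz":-4,"wx":0,"wy":0,"wz":0,"claw":40},{"dx":0,"dy":0,"dz":0,"wx":0,"wy":0,"wz":-0.18,"claw":40},{"dx":0,"dy":0,"dz":0,"wx":0,"wy":0,"wz":0,"claw":40}]'|sed -n 2,6p; python3 go.py .4521 .25 .16 1.704
```

```text
position: [0.57, 0.2939, 0.139]
tool_rot: [-3.14, -0.001, 1.704]
force: [0.2, -0.5, -0.1]
grip_width: 0.0343
finger_force: 0.0
t 33.9 pos [0.57   0.2939 0.139 ] rot [-3.1399e+00 -1.0000e-03  1.7041e+00] w 0.0343 ff 0.0 F [ 0.2 -0.5 -0.1]
turn(tool) [-0.0017 -0.001   0.0001]
after turn d cm [ -2.79 -12.27   0.9 ]  before turn [ -2.79 -12.27   0.91]
```

```bash
python3 -m handwheel '[{"dx":-1,"dy":-4,"dz":0,"wx":0,"wy":0,"wz":0,"claw":40},{"dx":-1,"dy":-4.1,"dz":0,"wx":0,"wy":0,"wz":0,"claw":40},{"dx":-0.8,"dy":-4.2,"dz":0,"wx":0,"wy":0,"wz":0,"claw":40},{"dx":0,"dy":0,"dz":0,"wx":0,"wy":0,"wz":0,"claw":40},{"dx":0,"dy":0,"dz":0,"wx":0,"wy":0,"wz":0,"claw":40},{"dx":0,"dy":0,"dz":0,"wx":0,"wy":0,"wz":0,"claw":40}]'|sed -n 2,6p
cat > wb.py <<'E'
from fs2 import *
w=grab('wrist'); pickle.dump(w,open('w_n.pkl','wb')); im=w['frame']; hsv=cv2.cvtColor(im,cv2.COLOR_BGR2HSV)
U=[(.4521,.2744,.14),(.4024,.2666,.14)]
for u in U:
    B=bx(0,0,12,40,53,73); pr=sil(w,[B],u); roi=cv2.dilate((pr>0).astype(np.uint8),np.ones((25,25)))
    white=((hsv[...,1]<45)&(im.max(2)>85)).astype(np.uint8)*roi
    n,l,st,c=cv2.connectedComponentsWithStats(white); ov=[(pr*(l==k)).sum() for k in range(1,n)]
    k=1+int(np.argmax(ov)); m=(l==k).astype(float); x,e=fit([B],[(w,m)],u); print(st[k].tolist(),np.round(x,4),round(e,3))
    ys,xs=np.nonzero(m); print('  border?',xs.min(),xs.max(),ys.min(),ys.max(), 'pred sum',pr.sum())
E
python3 wb.py
```

```text
position: [0.4525, 0.2498, 0.1386]
tool_rot: [-3.14, 0.0, 1.703]
force: [0.0, 0.9, -0.3]
grip_width: 0.0341
finger_force: 0.0
[312, 133, 16, 56, 848] [0.4517 0.274  0.1346] 0.112
  border? 312 327 133 188 pred sum 945.0235294117647
[243, 134, 22, 56, 983] [0.4021 0.2671 0.122 ] 0.182
  border? 243 264 134 189 pred sum 1168.0274509803921
```

```bash
python3 go.py .4517 .274 .046 1.706 | tail -1; python3 -m handwheel '[{"dx":2.4,"dy":0.25,"dz":0,"wx":0,"wy":0,"wz":-0.003,"claw":40},{"dx":0,"dy":0,"dz":5,"wx":0,"wy":0,"wz":0,"claw":40},{"dx":0,"dy":0,"dz":4,"wx":0,"wy":0,"wz":0,"claw":40},{"dx":0,"dy":0,"dz":0,"wx":0,"wy":0,"wz":0,"claw":40},{"dx":0,"dy":0,"dz":0,"wx":0,"wy":0,"wz":0,"claw":40}]'|sed -n 2,6p;python3 go.py .4517 .274 .046 1.706
```

```text
after turn d cm [ 2.42  0.26 12.26]  before turn [ 2.42  0.28 12.26]
position: [0.4516, 0.2744, 0.05]
tool_rot: [-3.141, -0.001, 1.708]
force: [0.3, -0.0, -0.6]
grip_width: 0.0344
finger_force: 0.0
t 35.3 pos [0.4516 0.2744 0.05  ] rot [-3.1405e+00 -8.0000e-04  1.7076e+00] w 0.0344 ff 0.0 F [ 0.3 -0.  -0.6]
turn(tool) [-0.0011 -0.0008  0.0016]
after turn d cm [-0.04  0.    3.4 ]  before turn [-0.05  0.01  3.4 ]
```

```bash
python3 -m handwheel '[{"dx":0,"dy":0,"dz":3.4,"wx":0,"wy":0,"wz":0,"claw":40},{"dx":0,"dy":0,"dz":0,"wx":0,"wy":0,"wz":0,"claw":40},{"dx":0,"dy":0,"dz":0,"wx":0,"wy":0,"wz":0,"claw":0},{"dx":0,"dy":0,"dz":0,"wx":0,"wy":0,"wz":0,"claw":0},{"dx":0,"dy":0,"dz":0,"wx":0,"wy":0,"wz":0,"claw":0},{"dx":0,"dy":0,"dz":0,"wx":0,"wy":0,"wz":0,"claw":0}]' 40
python3 -m handwheel '[{"dx":0,"dy":0,"dz":-3,"wx":0,"wy":0,"wz":0,"claw":0},{"dx":0,"dy":0,"dz":-5,"wx":0,"wy":0,"wz":0,"claw":0},{"dx":0,"dy":0,"dz":-5,"wx":0,"wy":0,"wz":0,"claw":0},{"dx":0,"dy":0,"dz":0,"wx":0,"wy":0,"wz":0.154,"claw":0},{"dx":0,"dy":0,"dz":0,"wx":0,"wy":0,"wz":0,"claw":0}]'; python3 rk.py 35 0 170
```

```text
clock: 36.05
position: [0.4517, 0.2744, 0.0166]
tool_rot: [3.142, -0.002, 1.708]
force: [-1.2, 0.0, 6.1]
grip_width: 0.0111
finger_force: 39.4
clock: 36.67
position: [0.4512, 0.2742, 0.1462]
tool_rot: [-3.141, -0.001, 1.554]
force: [-0.4, 0.3, -2.1]
grip_width: 0.0112
finger_force: 39.3
t 36.7 pos [0.4512 0.2742 0.1462] rot [-3.1408e+00 -1.3000e-03  1.5545e+00] w 0.0112 ff 39.3 F [-0.4  0.3 -2.1]
turn(tool) [-0.0008 -0.0013  0.0007]
after turn d cm [-25.71   8.71   0.62]  before turn [-25.72   8.69   0.58]
```

```bash
python3 -m handwheel '[{"dx":-5.14,"dy":1.74,"dz":0,"wx":0,"wy":0,"wz":0,"claw":0},{"dx":-5.14,"dy":1.74,"dz":0,"wx":0,"wy":0,"wz":0,"claw":0},{"dx":-5.14,"dy":1.74,"dz":0,"wx":0,"wy":0,"wz":0,"claw":0},{"dx":-5.14,"dy":1.74,"dz":0,"wx":0,"wy":0,"wz":0,"claw":0},{"dx":-5.14,"dy":1.74,"dz":0,"wx":0,"wy":0,"wz":0,"claw":0},{"dx":0,"dy":0,"dz":3.5,"wx":0,"wy":0,"wz":0,"claw":0},{"dx":0,"dy":0,"dz":3.2,"wx":0,"wy":0,"wz":0,"claw":0},{"dx":0,"dy":0,"dz":0,"wx":0,"wy":0,"wz":0,"claw":0}]'|sed -n 2,4p
python3 -m handwheel '[{"dx":0,"dy":0,"dz":0,"wx":0,"wy":0,"wz":0,"claw":0},{"dx":0,"dy":0,"dz":0,"wx":0,"wy":0,"wz":0,"claw":0},{"dx":0,"dy":0,"dz":0,"wx":0,"wy":0,"wz":0,"claw":0}]'|sed -n 2,4p; python3 rk.py 35 0 59
```

```text
position: [0.5321, 0.015, 0.0763]
tool_rot: [-3.136, 0.001, 1.556]
force: [-0.1, 0.1, 0.2]
position: [0.534, 0.0156, 0.0785]
tool_rot: [-3.141, -0.0, 1.554]
force: [-0.6, -0.1, -1.0]
t 38.0 pos [0.534  0.0156 0.0785] rot [-3.1407e+00 -4.0000e-04  1.5544e+00] w 0.0116 ff 39.2 F [-0.6 -0.1 -1. ]
turn(tool) [-0.0009 -0.0004  0.0006]
after turn d cm [-0.   -0.01  4.95]  before turn [-0.   -0.    4.95]
```

```bash
python3 -m handwheel '[{"dx":0,"dy":0,"dz":1.5,"wx":0,"wy":0,"wz":0,"claw":0},{"dx":0,"dy":0,"dz":1,"wx":0,"wy":0,"wz":0,"claw":0},{"dx":0,"dy":0,"dz":0,"wx":0,"wy":0,"wz":0,"claw":0},{"dx":0,"dy":0,"dz":0,"wx":0,"wy":0,"wz":0,"claw":0}]'|sed -n 2,4p
python3 -m handwheel '[{"dx":0,"dy":0,"dz":0.8,"wx":0,"wy":0,"wz":0,"claw":0},{"dx":0,"dy":0,"dz":0,"wx":0,"wy":0,"wz":0,"claw":0}]'|sed -n 2,4p
python3 -m handwheel '[{"dx":0,"dy":0,"dz":0.8,"wx":0,"wy":0,"wz":0,"claw":0},{"dx":0,"dy":0,"dz":0,"wx":0,"wy":0,"wz":0,"claw":0}]'|sed -n 2,4p
python3 -m handwheel '[{"dx":0,"dy":0,"dz":0.4,"wx":0,"wy":0,"wz":0,"claw":0},{"dx":0,"dy":0,"dz":0,"wx":0,"wy":0,"wz":0,"claw":0}]'|sed -n 2,4p
```

```text
position: [0.5335, 0.0152, 0.0527]
tool_rot: [-3.139, 0.0, 1.554]
force: [0.4, 1.0, -0.8]
position: [0.5332, 0.0154, 0.0442]
tool_rot: [-3.139, 0.0, 1.554]
force: [0.3, -0.7, -0.5]
position: [0.5331, 0.0153, 0.0361]
tool_rot: [-3.139, 0.0, 1.554]
force: [0.2, -0.4, -1.2]
position: [0.5334, 0.0154, 0.0325]
tool_rot: [-3.139, 0.0, 1.554]
force: [-1.4, -0.4, -1.1]
```

```bash

python3 -m handwheel '[{"dx":0,"dy":0,"dz":0.25,"wx":0,"wy":0,"wz":0,"claw":0},{"dx":0,"dy":0,"dz":0,"wx":0,"wy":0,"wz":0,"claw":0}]'|sed -n 2,4p
python3 -m handwheel '[{"dx":0,"dy":0,"dz":0.15,"wx":0,"wy":0,"wz":0,"claw":0},{"dx":0,"dy":0,"dz":0,"wx":0,"wy":0,"wz":0,"claw":0}]'|sed -n 2,4p
python3 -m handwheel '[{"dx":0,"dy":0,"dz":0.15,"wx":0,"wy":0,"wz":0,"claw":0},{"dx":0,"dy":0,"dz":0,"wx":0,"wy":0,"wz":0,"claw":0}]'|sed -n 2,4p
```

```text
position: [0.5334, 0.0154, 0.0301]
tool_rot: [-3.139, -0.0, 1.554]
force: [0.2, -0.1, -0.7]
position: [0.5336, 0.0154, 0.0287]
tool_rot: [-3.14, -0.0, 1.554]
force: [0.3, -0.9, 0.5]
position: [0.5338, 0.0154, 0.0277]
tool_rot: [-3.14, -0.0, 1.554]
force: [-1.1, 0.3, 10.4]
```

```bash
python3 -m handwheel '[{"dx":0,"dy":0,"dz":-0.1,"wx":0,"wy":0,"wz":0,"claw":40},{"dx":0,"dy":0,"dz":0,"wx":0,"wy":0,"wz":0,"claw":40},{"dx":0,"dy":0,"dz":-2.5,"wx":0,"wy":0,"wz":0,"claw":40},{"dx":0,"dy":0,"dz":-5,"wx":0,"wy":0,"wz":0,"claw":40},{"dx":0,"dy":0,"dz":-3.5,"wx":0,"wy":0,"wz":0,"claw":40},{"dx":0,"dy":0,"dz":0,"wx":0,"wy":0,"wz":-0.15,"claw":40},{"dx":0,"dy":0,"dz":0,"wx":0,"wy":0,"wz":0,"claw":40}]'|sed -n 2,6p; python3 go.py .4021 .2671 .16 1.704
```

```text
position: [0.5337, 0.0155, 0.1384]
tool_rot: [-3.14, -0.001, 1.703]
force: [-0.9, -0.5, -0.6]
grip_width: 0.0343
finger_force: 0.0
t 40.9 pos [0.5337 0.0155 0.1384] rot [-3.1401e+00 -8.0000e-04  1.7034e+00] w 0.0343 ff 0.0 F [-0.9 -0.5 -0.6]
turn(tool) [-0.0015 -0.0008 -0.0006]
after turn d cm [26.69 -9.7   0.84]  before turn [26.68 -9.72  0.88]
```

```bash
python3 -m handwheel '[{"dx":5.33,"dy":-1.94,"dz":0,"wx":0,"wy":0,"wz":0,"claw":40},{"dx":5.33,"dy":-1.94,"dz":0,"wx":0,"wy":0,"wz":0,"claw":40},{"dx":5.33,"dy":-1.94,"dz":0,"wx":0,"wy":0,"wz":0,"claw":40},{"dx":5.33,"dy":-1.94,"dz":0,"wx":0,"wy":0,"wz":0,"claw":40},{"dx":5.33,"dy":-1.94,"dz":0,"wx":0,"wy":0,"wz":0,"claw":40},{"dx":0,"dy":0,"dz":4,"wx":0,"wy":0,"wz":0,"claw":40},{"dx":0,"dy":0,"dz":4,"wx":0,"wy":0,"wz":0,"claw":40},{"dx":0,"dy":0,"dz":0,"wx":0,"wy":0,"wz":0,"claw":40}]'|sed -n 2,4p
python3 -m handwheel '[{"dx":0,"dy":0,"dz":0,"wx":0,"wy":0,"wz":0,"claw":40},{"dx":0,"dy":0,"dz":0,"wx":0,"wy":0,"wz":0,"claw":40}]'|sed -n 2,4p; python3 go.py .4021 .2671 .046 1.704
```

```text
position: [0.4007, 0.2653, 0.0565]
tool_rot: [-3.136, 0.003, 1.7]
force: [0.7, -0.7, 0.4]
position: [0.4028, 0.267, 0.0598]
tool_rot: [-3.141, -0.001, 1.703]
force: [0.7, 0.0, -0.1]
t 42.2 pos [0.4028 0.267  0.0598] rot [-3.1412e+00 -1.4000e-03  1.7026e+00] w 0.0345 ff 0.0 F [ 0.7  0.  -0.1]
turn(tool) [-0.0004 -0.0014 -0.0014]
after turn d cm [ 0.02 -0.06  4.38]  before turn [ 0.01 -0.06  4.38]
```

```bash
python3 -m handwheel '[{"dx":0,"dy":0,"dz":3,"wx":0,"wy":0,"wz":0,"claw":40},{"dx":0,"dy":0,"dz":1.4,"wx":0,"wy":0,"wz":0,"claw":40},{"dx":0,"dy":0,"dz":0,"wx":0,"wy":0,"wz":0,"claw":40},{"dx":0,"dy":0,"dz":0,"wx":0,"wy":0,"wz":0,"claw":0},{"dx":0,"dy":0,"dz":0,"wx":0,"wy":0,"wz":0,"claw":0},{"dx":0,"dy":0,"dz":0,"wx":0,"wy":0,"wz":0,"claw":0},{"dx":0,"dy":0,"dz":0,"wx":0,"wy":0,"wz":0,"claw":0}]' 40
python3 -m handwheel '[{"dx":0,"dy":0,"dz":-3,"wx":0,"wy":0,"wz":0,"claw":0},{"dx":0,"dy":0,"dz":-5,"wx":0,"wy":0,"wz":0,"claw":0},{"dx":0,"dy":0,"dz":-5,"wx":0,"wy":0,"wz":0,"claw":0},{"dx":0,"dy":0,"dz":0,"wx":0,"wy":0,"wz":0.15,"claw":0},{"dx":0,"dy":0,"dz":0,"wx":0,"wy":0,"wz":0,"claw":0}]'; python3 rk.py -35 0 170
```

```text
clock: 43.05
position: [0.4025, 0.267, 0.0153]
tool_rot: [-3.141, -0.001, 1.704]
force: [-0.5, -0.8, 8.6]
grip_width: 0.0116
finger_force: 41.0
clock: 43.68
position: [0.4021, 0.267, 0.1451]
tool_rot: [-3.14, -0.001, 1.555]
force: [0.7, 0.5, -0.9]
grip_width: 0.0117
finger_force: 39.7
t 43.7 pos [0.4021 0.267  0.1451] rot [-3.1402e+00 -9.0000e-04  1.5547e+00] w 0.0117 ff 39.7 F [ 0.7  0.5 -0.9]
turn(tool) [-0.0014 -0.0009  0.0009]
after turn d cm [-24.91   6.6    0.51]  before turn [-24.92   6.58   0.48]
```

```bash
python3 -m handwheel '[{"dx":-4.98,"dy":1.32,"dz":0,"wx":0,"wy":0,"wz":0,"claw":0},{"dx":-4.98,"dy":1.32,"dz":0,"wx":0,"wy":0,"wz":0,"claw":0},{"dx":-4.98,"dy":1.32,"dz":0,"wx":0,"wy":0,"wz":0,"claw":0},{"dx":-4.98,"dy":1.32,"dz":0,"wx":0,"wy":0,"wz":0,"claw":0},{"dx":-4.98,"dy":1.32,"dz":0,"wx":0,"wy":0,"wz":0,"claw":0},{"dx":0,"dy":0,"dz":3.5,"wx":0,"wy":0,"wz":0,"claw":0},{"dx":0,"dy":0,"dz":3.2,"wx":0,"wy":0,"wz":0,"claw":0},{"dx":0,"dy":0,"dz":0,"wx":0,"wy":0,"wz":0,"claw":0}]'|sed -n 2,4p
python3 -m handwheel '[{"dx":0,"dy":0,"dz":0,"wx":0,"wy":0,"wz":0,"claw":0},{"dx":0,"dy":0,"dz":0,"wx":0,"wy":0,"wz":0,"claw":0},{"dx":0,"dy":0,"dz":0,"wx":0,"wy":0,"wz":0,"claw":0}]'|sed -n 2,4p; python3 rk.py -35 0 58
```

```text
position: [0.4623, 0.016, 0.0758]
tool_rot: [-3.135, 0.001, 1.556]
force: [-0.6, 0.2, -1.3]
position: [0.4643, 0.0169, 0.0781]
tool_rot: [-3.141, -0.0, 1.555]
force: [-0.2, 0.0, -1.8]
t 45.0 pos [0.4643 0.0169 0.0781] rot [-3.1408e+00 -5.0000e-04  1.5545e+00] w 0.0112 ff 39.5 F [-0.2  0.  -1.8]
turn(tool) [-0.0008 -0.0005  0.0007]
after turn d cm [-0.01 -0.04  5.01]  before turn [-0.01 -0.03  5.01]
```

```bash
python3 -m handwheel '[{"dx":0,"dy":0,"dz":1.5,"wx":0,"wy":0,"wz":0,"claw":0},{"dx":0,"dy":0,"dz":1,"wx":0,"wy":0,"wz":0,"claw":0},{"dx":0,"dy":0,"dz":0,"wx":0,"wy":0,"wz":0,"claw":0},{"dx":0,"dy":0,"dz":0,"wx":0,"wy":0,"wz":0,"claw":0}]'|sed -n 2,4p
python3 -m handwheel '[{"dx":0,"dy":0,"dz":0.8,"wx":0,"wy":0,"wz":0,"claw":0},{"dx":0,"dy":0,"dz":0.8,"wx":0,"wy":0,"wz":0,"claw":0},{"dx":0,"dy":0,"dz":0,"wx":0,"wy":0,"wz":0,"claw":0}]'|sed -n 2,4p
python3 -m handwheel '[{"dx":0,"dy":0,"dz":0.5,"wx":0,"wy":0,"wz":0,"claw":0},{"dx":0,"dy":0,"dz":0,"wx":0,"wy":0,"wz":0,"claw":0}]'|sed -n 2,4p
python3 -m handwheel '[{"dx":0,"dy":0,"dz":0.3,"wx":0,"wy":0,"wz":0,"claw":0},{"dx":0,"dy":0,"dz":0,"wx":0,"wy":0,"wz":0,"claw":0}]'|sed -n 2,4p
```

```text
position: [0.4638, 0.0164, 0.0523]
tool_rot: [-3.139, 0.0, 1.553]
force: [-0.2, -0.3, -0.8]
position: [0.4634, 0.0165, 0.0357]
tool_rot: [-3.138, 0.0, 1.554]
force: [-0.4, -0.1, -2.0]
position: [0.4636, 0.0165, 0.0311]
tool_rot: [-3.139, 0.0, 1.554]
force: [0.6, 0.6, 0.2]
position: [0.4637, 0.0166, 0.0282]
tool_rot: [-3.139, -0.0, 1.554]
force: [0.9, -0.0, -0.6]
```

```bash
python3 -m handwheel '[{"dx":0,"dy":0,"dz":0.1,"wx":0,"wy":0,"wz":0,"claw":0},{"dx":0,"dy":0,"dz":0,"wx":0,"wy":0,"wz":0,"claw":40},{"dx":0,"dy":0,"dz":0,"wx":0,"wy":0,"wz":0,"claw":40},{"dx":0,"dy":0,"dz":-3,"wx":0,"wy":0,"wz":0,"claw":40},{"dx":0,"dy":0,"dz":-4,"wx":0,"wy":0,"wz":0,"claw":0},{"dx":6,"dy":0,"dz":0,"wx":0,"wy":0,"wz":0,"claw":0},{"dx":6.2,"dy":0,"dz":0,"wx":0,"wy":0,"wz":0,"claw":0},{"dx":0,"dy":0,"dz":0,"wx":0,"wy":0,"wz":0,"claw":0}]'|sed -n 2,6p; python3 rk.py -35 123 55
```

```text
position: [0.4656, 0.1434, 0.0972]
tool_rot: [-3.14, -0.001, 1.561]
force: [-0.0, -1.3, -0.2]
grip_width: 0.0002
finger_force: 0.0
t 47.4 pos [0.4656 0.1434 0.0972] rot [-3.1397e+00 -1.3000e-03  1.5608e+00] w 0.0002 ff 0.0 F [-0.  -1.3 -0.2]
turn(tool) [-0.0019 -0.0013  0.007 ]
after turn d cm [-0.37  0.05  7.22]  before turn [-0.38  0.06  7.22]
```

```bash
python3 -m handwheel '[{"dx":0,"dy":0,"dz":4,"wx":0,"wy":0,"wz":0.005,"claw":0},{"dx":0,"dy":0,"dz":3.2,"wx":0,"wy":0,"wz":0,"claw":0},{"dx":0,"dy":0,"dz":0,"wx":0,"wy":0,"wz":0,"claw":0},{"dx":-1,"dy":0,"dz":0,"wx":0,"wy":0,"wz":0,"claw":0},{"dx":-0.8,"dy":0,"dz":0,"wx":0,"wy":0,"wz":0,"claw":0},{"dx":-0.8,"dy":0,"dz":0,"wx":0,"wy":0,"wz":0,"claw":0},{"dx":0,"dy":0,"dz":0,"wx":0,"wy":0,"wz":0,"claw":0}]'|sed -n 1,4p
python3 -m handwheel '[{"dx":-0.6,"dy":0,"dz":0,"wx":0,"wy":0,"wz":0,"claw":0},{"dx":-0.6,"dy":0,"dz":0,"wx":0,"wy":0,"wz":0,"claw":0},{"dx":0,"dy":0,"dz":0,"wx":0,"wy":0,"wz":0,"claw":0}]'|sed -n 2,4p; python3 rk.py -35 83 55
```

```text
clock: 48.3
position: [0.4658, 0.1117, 0.0263]
tool_rot: [-3.141, -0.0, 1.548]
force: [0.0, 0.0, -0.4]
position: [0.4649, 0.0998, 0.0254]
tool_rot: [-3.139, 0.0, 1.548]
force: [-0.3, -0.1, 0.7]
t 48.7 pos [0.4649 0.0998 0.0254] rot [-3.1394e+00  4.0000e-04  1.5479e+00] w -0.0 ff 0.0 F [-0.3 -0.1  0.7]
turn(tool) [-0.0022  0.0004 -0.0059]
after turn d cm [-0.    0.04  0.04]  before turn [-0.    0.04  0.04]
```

```bash
python3 -m handwheel '[{"dx":-0.2,"dy":0,"dz":0,"wx":0,"wy":0,"wz":-0.005,"claw":0},{"dx":0,"dy":0,"dz":0,"wx":0,"wy":0,"wz":0,"claw":0}]'|sed -n 2,4p
python3 -m handwheel '[{"dx":-0.2,"dy":0,"dz":0,"wx":0,"wy":0,"wz":0,"claw":0},{"dx":0,"dy":0,"dz":0,"wx":0,"wy":0,"wz":0,"claw":0}]'|sed -n 2,4p
python3 - <<'E'
from h import *
s=grab('scene');g=grab('side');p=np.array(monitor.observe()['position'])+[0,0,.03]
print('tip',proj(s,[p]).round(),proj(g,[p]).round())
def orange(f,x0,y0,x1,y1):
    h=cv2.cvtColor(f['frame'],cv2.COLOR_BGR2HSV)[y0:y1,x0:x1]; m=((h[...,0]>4)&(h[...,0]<14)&(h[...,1]>170)&(h[...,2]>70)).astype(np.uint8)
    n,l,st,c=cv2.connectedComponentsWithStats(m); return [(np.round(c[k]+[x0,y0]).tolist(),int(st[k,4])) for k in range(1,n) if st[k,4]>8]
print(orange(s,300,150,430,280),orange(g,305,180,385,280))
C=(.4989,.0162,-.017)
def rk(x,y,z): 
    c,s_=np.cos(C[2]),np.sin(C[2]); return [C[0]+c*x/1e3-s_*y/1e3,C[1]+s_*x/1e3+c*y/1e3,z/1e3]
for x in(-35,35):
  for sg in(1,-1): print(x,sg,'in',proj(s,[rk(x,sg*66,75)]).round()[0],'out',proj(s,[rk(x,sg*95,66)]).round()[0],'side in',proj(g,[rk(x,sg*66,75)]).round()[0],'out',proj(g,[rk(x,sg*95,66)]).round()[0])
E
```

```text
position: [0.4648, 0.0986, 0.0253]
tool_rot: [-3.139, -0.0, 1.554]
force: [-0.8, 3.3, 2.1]
position: [0.4648, 0.0982, 0.0254]
tool_rot: [-3.139, -0.002, 1.555]
force: [-1.0, 13.3, 2.1]
tip [[401. 231.]] [[359. 251.]]
[([332.0, 186.0], 12), ([378.0, 246.0], 18)] [([337.0, 194.0], 12)]
-35 1 in [398. 221.] out [405. 233.] side in [360. 242.] out [358. 254.]
-35 -1 in [363. 180.] out [356. 174.] side in [363. 201.] out [363. 195.]
35 1 in [371. 235.] out [378. 247.] side in [331. 239.] out [330. 250.]
35 -1 in [338. 192.] out [331. 186.] side in [337. 198.] out [338. 192.]
```

```bash
python3 -m handwheel '[{"dx":0.5,"dy":0,"dz":0,"wx":0,"wy":0,"wz":0,"claw":0},{"dx":0,"dy":0,"dz":-6,"wx":0,"wy":0,"wz":0,"claw":0},{"dx":-5.2,"dy":0,"dz":-1,"wx":0,"wy":0,"wz":0,"claw":0},{"dx":-5.2,"dy":0,"dz":0,"wx":0,"wy":0,"wz":0,"claw":0},{"dx":-5.2,"dy":0,"dz":0,"wx":0,"wy":0,"wz":0,"claw":0},{"dx":-5.5,"dy":0,"dz":0,"wx":0,"wy":0,"wz":0,"claw":0},{"dx":0,"dy":0,"dz":0,"wx":0,"wy":0,"wz":0,"claw":0},{"dx":0,"dy":0,"dz":0,"wx":0,"wy":0,"wz":0,"claw":0}]'|sed -n 2,4p; python3 rk.py -35 -123 55
```

```text
position: [0.4614, -0.1092, 0.0952]
tool_rot: [-3.139, -0.0, 1.553]
force: [0.7, 1.3, 0.5]
t 50.3 pos [ 0.4614 -0.1092  0.0952] rot [-3.1392e+00 -1.0000e-04  1.5533e+00] w 0.0002 ff 0.0 F [0.7 1.3 0.5]
turn(tool) [-0.0024 -0.0001 -0.0005]
after turn d cm [0.3  0.04 7.02]  before turn [0.3  0.06 7.02]
```

```bash
python3 -m handwheel '[{"dx":0,"dy":0,"dz":4,"wx":-0.002,"wy":0,"wz":0,"claw":0},{"dx":0,"dy":0,"dz":3,"wx":0,"wy":0,"wz":0,"claw":0},{"dx":0,"dy":0,"dz":0,"wx":0,"wy":0,"wz":0,"claw":0},{"dx":1,"dy":0,"dz":0,"wx":0,"wy":0,"wz":0,"claw":0},{"dx":1,"dy":0,"dz":0,"wx":0,"wy":0,"wz":0,"claw":0},{"dx":0.8,"dy":0,"dz":0,"wx":0,"wy":0,"wz":0,"claw":0},{"dx":0.8,"dy":0,"dz":0,"wx":0,"wy":0,"wz":0,"claw":0},{"dx":0,"dy":0,"dz":0,"wx":0,"wy":0,"wz":0,"claw":0}]'|sed -n 1,4p
python3 -m handwheel '[{"dx":0.4,"dy":0,"dz":0,"wx":0,"wy":0,"wz":0,"claw":0},{"dx":0.3,"dy":0,"dz":0,"wx":0,"wy":0,"wz":0,"claw":0},{"dx":0,"dy":0,"dz":0,"wx":0,"wy":0,"wz":0,"claw":0}]'|sed -n 2,4p; python3 rk.py -35 -82 55
```

```text
clock: 51.28
position: [0.4622, -0.0723, 0.0256]
tool_rot: [3.141, -0.001, 1.555]
force: [-0.3, -1.0, -0.2]
position: [0.4622, -0.0669, 0.0254]
tool_rot: [3.141, 0.001, 1.553]
force: [-0.5, -5.2, 3.4]
t 51.6 pos [ 0.4622 -0.0669  0.0254] rot [3.1414e+00 6.0000e-04 1.5532e+00] w 0.0 ff 2.6 F [-0.5 -5.2  3.4]
turn(tool) [ 0.0002  0.0006 -0.0006]
after turn d cm [0.17 0.03 0.04]  before turn [0.17 0.03 0.04]
```

```bash
python3 -m handwheel '[{"dx":0.2,"dy":0,"dz":0,"wx":0,"wy":0,"wz":0,"claw":0},{"dx":0,"dy":0,"dz":0,"wx":0,"wy":0,"wz":0,"claw":0}]'|sed -n 2,4p
python3 -m handwheel '[{"dx":0.15,"dy":0,"dz":0,"wx":0,"wy":0,"wz":0,"claw":0},{"dx":0,"dy":0,"dz":0,"wx":0,"wy":0,"wz":0,"claw":0}]'|sed -n 2,4p
sed -i 's/.0162,-.017/.0155,-.017/' rk.py
python3 -m handwheel '[{"dx":-0.6,"dy":0,"dz":0,"wx":0,"wy":0,"wz":0,"claw":0},{"dx":-3.5,"dy":0,"dz":0,"wx":0,"wy":0,"wz":0,"claw":0},{"dx":0,"dy":3.5,"dz":0,"wx":0,"wy":0,"wz":0,"claw":0},{"dx":0,"dy":3.5,"dz":0,"wx":0,"wy":0,"wz":0,"claw":0},{"dx":0,"dy":0,"dz":0,"wx":0,"wy":0,"wz":0,"claw":0}]'|sed -n 2,4p;python3 rk.py 35 -123 55
```

```text
position: [0.4622, -0.0665, 0.0255]
tool_rot: [3.141, 0.002, 1.552]
force: [-1.5, -16.1, 2.6]
position: [0.4623, -0.0662, 0.0255]
tool_rot: [3.14, 0.004, 1.55]
force: [-1.1, -24.9, 3.0]
position: [0.5334, -0.1046, 0.025]
tool_rot: [3.141, -0.0, 1.555]
force: [-1.5, -0.1, -0.1]
t 52.8 pos [ 0.5334 -0.1046  0.025 ] rot [ 3.1408e+00 -2.0000e-04  1.5548e+00] w -0.0 ff 0.0 F [-1.5 -0.1 -0.1]
turn(tool) [ 0.0008 -0.0002  0.001 ]
after turn d cm [-0.35 -0.15  0.  ]  before turn [-0.35 -0.15  0.  ]
```

```bash
python3 -m handwheel '[{"dx":1,"dy":-0.1,"dz":0,"wx":0,"wy":0,"wz":0,"claw":0},{"dx":0.8,"dy":0,"dz":0,"wx":0,"wy":0,"wz":0,"claw":0},{"dx":0.8,"dy":0,"dz":0,"wx":0,"wy":0,"wz":0,"claw":0},{"dx":0.8,"dy":0,"dz":0,"wx":0,"wy":0,"wz":0,"claw":0},{"dx":0.3,"dy":0,"dz":0,"wx":0,"wy":0,"wz":0,"claw":0},{"dx":0,"dy":0,"dz":0,"wx":0,"wy":0,"wz":0,"claw":0}]'|sed -n 1,4p
python3 -m handwheel '[{"dx":0.2,"dy":0,"dz":0,"wx":0,"wy":0,"wz":0,"claw":0},{"dx":0,"dy":0,"dz":0,"wx":0,"wy":0,"wz":0,"claw":0}]'|sed -n 2,4p
```

```text
clock: 53.52
position: [0.5309, -0.0683, 0.0254]
tool_rot: [-3.141, 0.0, 1.554]
force: [-0.5, -4.6, 3.1]
position: [0.5309, -0.0679, 0.0255]
tool_rot: [3.141, 0.002, 1.552]
force: [-1.1, -13.7, 2.7]
```

```bash
python3 -m handwheel '[{"dx":0.15,"dy":0,"dz":0,"wx":0,"wy":0,"wz":0,"claw":0},{"dx":-0.8,"dy":0,"dz":0,"wx":0,"wy":0,"wz":0,"claw":0},{"dx":0,"dy":0,"dz":-6,"wx":0,"wy":0,"wz":0,"claw":0},{"dx":5.2,"dy":0,"dz":-1,"wx":0,"wy":0,"wz":0,"claw":0},{"dx":5.2,"dy":0,"dz":0,"wx":0,"wy":0,"wz":0,"claw":0},{"dx":5.3,"dy":0,"dz":0,"wx":0,"wy":0,"wz":0,"claw":0},{"dx":5.6,"dy":0,"dz":0,"wx":0,"wy":0,"wz":0,"claw":0},{"dx":0,"dy":0,"dz":0,"wx":0,"wy":0,"wz":0,"claw":0}]'|sed -n 2,4p; python3 rk.py 35 123 55
```

```text
position: [0.5337, 0.1457, 0.0948]
tool_rot: [-3.14, -0.002, 1.561]
force: [0.2, -0.2, 0.1]
t 54.8 pos [0.5337 0.1457 0.0948] rot [-3.1404e+00 -1.8000e-03  1.5609e+00] w -0.0002 ff 0.0 F [ 0.2 -0.2  0.1]
turn(tool) [-0.0012 -0.0018  0.0071]
after turn d cm [-0.78  0.24  6.98]  before turn [-0.79  0.24  6.98]
```

```bash
python3 -m handwheel '[{"dx":-0.3,"dy":0.1,"dz":4,"wx":0,"wy":0,"wz":0,"claw":0},{"dx":0,"dy":0,"dz":3,"wx":0,"wy":0,"wz":0,"claw":0},{"dx":0,"dy":0,"dz":0,"wx":0,"wy":0,"wz":0,"claw":0},{"dx":-1,"dy":0,"dz":0,"wx":0,"wy":0,"wz":0,"claw":0},{"dx":-0.9,"dy":0,"dz":0,"wx":0,"wy":0,"wz":0,"claw":0},{"dx":-0.8,"dy":0,"dz":0,"wx":0,"wy":0,"wz":0,"claw":0},{"dx":-0.8,"dy":0,"dz":0,"wx":0,"wy":0,"wz":0,"claw":0},{"dx":0,"dy":0,"dz":0,"wx":0,"wy":0,"wz":0,"claw":0}]'|sed -n 1,4p
python3 -m handwheel '[{"dx":-0.4,"dy":0,"dz":0,"wx":0,"wy":0,"wz":0,"claw":0},{"dx":0,"dy":0,"dz":0,"wx":0,"wy":0,"wz":0,"claw":0}]'|sed -n 2,4p
python3 rk.py 35 82 55
```

```text
clock: 55.78
position: [0.5352, 0.1013, 0.0257]
tool_rot: [3.141, 0.0, 1.552]
force: [0.4, -0.3, -0.3]
position: [0.5349, 0.0981, 0.0253]
tool_rot: [-3.141, 0.0, 1.554]
force: [0.8, -0.6, 0.1]
t 56.0 pos [0.5349 0.0981 0.0253] rot [-3.1413e+00  2.0000e-04  1.5536e+00] w -0.0002 ff 0.0 F [ 0.8 -0.6  0.1]
turn(tool) [-0.0003  0.0002 -0.0002]
after turn d cm [-0.12  0.04  0.03]  before turn [-0.12  0.04  0.03]
```

```bash
python3 -m handwheel '[{"dx":-0.2,"dy":0,"dz":0,"wx":0,"wy":0,"wz":0,"claw":0},{"dx":0,"dy":0,"dz":0,"wx":0,"wy":0,"wz":0,"claw":0}]'|sed -n 2,4p
python3 -m handwheel '[{"dx":-0.15,"dy":0,"dz":0,"wx":0,"wy":0,"wz":0,"claw":0},{"dx":0,"dy":0,"dz":0,"wx":0,"wy":0,"wz":0,"claw":0}]'|sed -n 2,4p
python3 -m handwheel '[{"dx":-0.15,"dy":0,"dz":0,"wx":0,"wy":0,"wz":0,"claw":0},{"dx":0,"dy":0,"dz":0,"wx":0,"wy":0,"wz":0,"claw":0}]'|sed -n 2,4p
```

```text
position: [0.5349, 0.0972, 0.0253]
tool_rot: [-3.141, -0.001, 1.555]
force: [-0.6, 5.8, 0.7]
position: [0.5349, 0.0969, 0.0254]
tool_rot: [-3.141, -0.002, 1.555]
force: [-0.2, 11.2, 0.9]
position: [0.5349, 0.0967, 0.0254]
tool_rot: [-3.141, -0.003, 1.556]
force: [-0.6, 19.4, 1.1]
```

```bash
python3 -m handwheel '[{"dx":0.8,"dy":0,"dz":0,"wx":0,"wy":0,"wz":0,"claw":0},{"dx":0,"dy":0,"dz":-6,"wx":0,"wy":0,"wz":0,"claw":0},{"dx":-4,"dy":-1,"dz":-4,"wx":0,"wy":0,"wz":0,"claw":0},{"dx":-4,"dy":-1,"dz":-4,"wx":0,"wy":0,"wz":0,"claw":0},{"dx":-4.5,"dy":-1,"dz":-3,"wx":0,"wy":0,"wz":0,"claw":0},{"dx":-4.5,"dy":-0.5,"dz":0,"wx":0,"wy":0,"wz":0,"claw":0},{"dx":0,"dy":0,"dz":0,"wx":0,"wy":0,"wz":0,"claw":0},{"dx":0,"dy":0,"dz":0,"wx":0,"wy":0,"wz":0,"claw":0}]'|sed -n 2,4p
cat > chk.py <<'E'
from fs2 import *
w=grab('wrist'); pickle.dump(w,open('w_end.pkl','wb')); im=w['frame']; hsv=cv2.cvtColor(im,cv2.COLOR_BGR2HSV)
C=(.4989,.0157,-.017)
for k in(-35,35):
    u=(C[0]+k/1e3,C[1]-.017*k/1e3,-.017)
    for z in (55,65):
        B=bx(0,0,12,40,z,z+20); pr=sil(w,[B],u); roi=cv2.dilate((pr>0).astype(np.uint8),np.ones((9,9)))
        m=((hsv[...,1]<40)&(im.max(2)>110)).astype(np.uint8)*roi
        x,e=fit([B],[(w,m.astype(float))],u); print(k,z,np.round(x,4),round(e,3),m.sum())
G=[bx(a,0,12,40,55,75) for a in(-35,35)]+[bx(a,b,14,12,64,80) for a in(-35,35) for b in(-66,66)]+[quad(-72,72,-98,98,45)]
show(w,[G],[C],(220,0,410,220),'pics/chk.png',2.7)
E
python3 chk.py; python3 loc.py cover
```

```text
position: [0.4971, -0.0676, 0.1951]
tool_rot: [-3.141, -0.0, 1.554]
force: [-0.1, 0.4, -0.6]
-35 55 [ 0.4639  0.0163 -0.017 ] inf 0
-35 65 [ 0.4639  0.0163 -0.017 ] inf 0
35 55 [ 0.5339  0.0151 -0.017 ] inf 0
35 65 [ 0.5339  0.0151 -0.017 ] inf 0
cover scene [(0.88, [252, 75, 90, 73], 3731), (0.65, [337, 203, 31, 41], 363)]
cover side [(0.73, [337, 109, 70, 47], 1665)]
   cover [ 0.4442 -0.3885  1.6675] 1.056
   cover [ 0.4439 -0.39    1.6757] 0.121
   cover [ 0.4108 -0.4101 -0.0083] 0.825fit.py:13: RuntimeWarning: divide by zero encountered in scalar divide
  def cost(p): return sum(np.abs(sil(f,parts,p,z)-m).sum()/m.sum() for f,m in views)
  np.max(np.abs(fsim[0] - fsim[1:])) <= fatol):
```

View pics/chk.png

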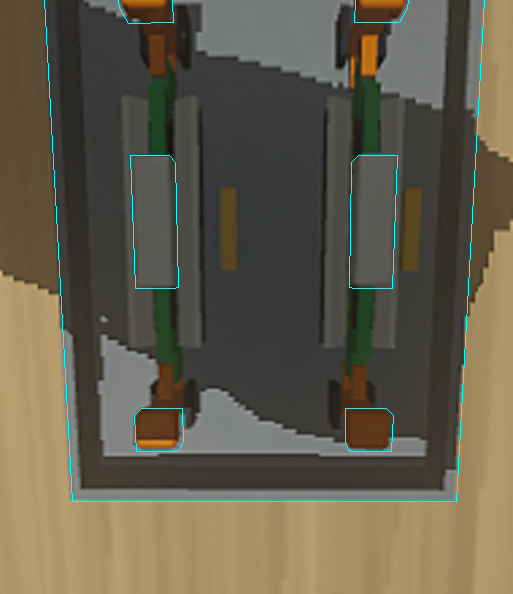

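Bars and tabs lie exactly on the seated/in outlines: both cards are home and the levers are in. The cover has been knocked to about (0.444, −0.389); I'll go over it and measure.

```bash
python3 -m handwheel '[{"dx":-5.5,"dy":-1.55,"dz":0,"wx":0,"wy":0,"wz":0,"claw":0},{"dx":-5.5,"dy":-1.55,"dz":0,"wx":0,"wy":0,"wz":0,"claw":0},{"dx":-5.5,"dy":-1.55,"dz":0,"wx":0,"wy":0,"wz":0,"claw":0},{"dx":-5.5,"dy":-1.55,"dz":0,"wx":0,"wy":0,"wz":0,"claw":0},{"dx":-5.5,"dy":-1.55,"dz":0,"wx":0,"wy":0,"wz":0,"claw":0},{"dx":-5.5,"dy":-1.55,"dz":0,"wx":0,"wy":0,"wz":0,"claw":0},{"dx":0,"dy":0,"dz":0,"wx":0,"wy":0,"wz":0.15,"claw":45}]'|sed -n 2,4p
python3 -m handwheel '[{"dx":0,"dy":0,"dz":0,"wx":0,"wy":0,"wz":0.18,"claw":45},{"dx":0,"dy":0,"dz":0,"wx":0,"wy":0,"wz":0.18,"claw":45},{"dx":0,"dy":0,"dz":0,"wx":0,"wy":0,"wz":0.18,"claw":45},{"dx":0,"dy":0,"dz":0,"wx":0,"wy":0,"wz":0.18,"claw":45},{"dx":0,"dy":0,"dz":0,"wx":0,"wy":0,"wz":0.18,"claw":45},{"dx":0,"dy":0,"dz":0,"wx":0,"wy":0,"wz":0.18,"claw":45},{"dx":0,"dy":0,"dz":0,"wx":0,"wy":0,"wz":0.18,"claw":45},{"dx":0,"dy":0,"dz":0,"wx":0,"wy":0,"wz":0.03,"claw":45}]'|sed -n 2,4p
cat > cov.py <<'E'
from fs2 import *
w=grab('wrist'); pickle.dump(w,open('w_c.pkl','wb'))
b,g,r=[w['frame'][...,i].astype(int) for i in range(3)]
m=((b>1.5*r)&(b>45)).astype(np.uint8)
n,l,st,_=cv2.connectedComponentsWithStats(m); k=1+st[1:,4].argmax(); m=(l==k).astype(np.uint8); print(st[k])
q=optics.masks_of('cover','wrist'); print([(round(a['p'],2),np.round(a['rect']).tolist()) for a in q[:3]])
m=cv2.morphologyEx(cv2.copyMakeBorder(m,40,40,40,40,0),cv2.MORPH_CLOSE,np.ones((35,35)))[40:-40,40:-40]
P=[box(.158,.210,0,.057)]
cv2.imwrite('pics/cm.png',m*255)
x,e=fit(P,[(w,m.astype(float))],[.444,-.389,1.67]); print(np.round(x,4),round(e,3))
E
python3 cov.py; python3 go.py .444 -.389 .063 .1
```

```text
position: [0.3958, -0.4007, 0.1954]
tool_rot: [-3.141, 0.002, 1.396]
force: [-0.3, 1.6, -0.1]
position: [0.3989, -0.396, 0.195]
tool_rot: [3.142, 0.001, 0.114]
force: [-0.3, -0.5, -0.4]
[  221     1   185   230 36892]
[(0.82, [222.0, 1.0, 183.0, 228.0])]
[ 0.4434 -0.3872  1.6869] 0.006
t 60.0 pos [ 0.3988 -0.3961  0.1951] rot [-3.1415e+00  5.0000e-04  1.1720e-01] w 0.0384 ff 0.0 F [ 0.1 -0.5  1.5]
turn(tool) [-0.0001  0.0005  0.0172]
after turn d cm [ 4.57 -0.26 16.21]  before turn [ 4.58 -0.18 16.21]
```

```bash
python3 go.py .4434 -.3872 .063 .1161|tail -1;  python3 -m handwheel '[{"dx":4.5,"dy":-0.4,"dz":0,"wx":0,"wy":0,"wz":0,"claw":45},{"dx":0,"dy":0,"dz":5,"wx":0,"wy":0,"wz":0,"claw":45},{"dx":0,"dy":0,"dz":5,"wx":0,"wy":0,"wz":0,"claw":45},{"dx":0,"dy":0,"dz":2,"wx":0,"wy":0,"wz":0,"claw":45},{"dx":0,"dy":0,"dz":0,"wx":0,"wy":0,"wz":0,"claw":45},{"dx":0,"dy":0,"dz":0,"wx":0,"wy":0,"wz":0,"claw":45},{"dx":0,"dy":0,"dz":0,"wx":0,"wy":0,"wz":0,"claw":45}]'|sed -n 2,4p; python3 go.py .4434 -.3872 .063 .1161
```

```text
after turn d cm [ 4.53 -0.37 16.21]  before turn [ 4.54 -0.36 16.21]
position: [0.4435, -0.3878, 0.0768]
tool_rot: [3.14, -0.002, 0.114]
force: [-0.3, -0.6, -0.3]
t 60.9 pos [ 0.4435 -0.3878  0.0768] rot [ 3.1404e+00 -1.6000e-03  1.1420e-01] w 0.0383 ff 0.0 F [-0.3 -0.6 -0.3]
turn(tool) [ 0.0012 -0.0016 -0.0019]
after turn d cm [-0.   -0.06  4.38]  before turn [-0.01 -0.06  4.37]
```

```bash
python3 -m handwheel '[{"dx":0,"dy":-0.05,"dz":3,"wx":0.001,"wy":-0.001,"wz":-0.002,"claw":45},{"dx":0,"dy":0,"dz":1.3,"wx":0,"wy":0,"wz":0,"claw":45},{"dx":0,"dy":0,"dz":0,"wx":0,"wy":0,"wz":0,"claw":45},{"dx":0,"dy":0,"dz":0,"wx":0,"wy":0,"wz":0,"claw":0},{"dx":0,"dy":0,"dz":0,"wx":0,"wy":0,"wz":0,"claw":0},{"dx":0,"dy":0,"dz":0,"wx":0,"wy":0,"wz":0,"claw":0},{"dx":0,"dy":0,"dz":0,"wx":0,"wy":0,"wz":0,"claw":0}]' 80; python3 go.py .4434 -.3872 .063 .1161|tail -1
```

```text
clock: 61.75
position: [0.4431, -0.3873, 0.0334]
tool_rot: [-3.141, -0.0, 0.116]
force: [0.1, 1.1, 7.6]
grip_width: 0.0106
finger_force: 78.5
after turn d cm [ 0.03 -0.    0.04]  before turn [ 0.03 -0.    0.04]
```

```bash
python3 -m handwheel '[{"dx":0,"dy":0,"dz":-2,"wx":0,"wy":0,"wz":0,"claw":0},{"dx":0,"dy":0,"dz":-4,"wx":0,"wy":0,"wz":0,"claw":0},{"dx":0,"dy":0,"dz":-4,"wx":0,"wy":0,"wz":0,"claw":0},{"dx":0,"dy":0,"dz":-3,"wx":0,"wy":0,"wz":0,"claw":0},{"dx":0,"dy":0,"dz":0,"wx":0,"wy":0,"wz":-0.16,"claw":0},{"dx":0,"dy":0,"dz":0,"wx":0,"wy":0,"wz":-0.16,"claw":0},{"dx":0,"dy":0,"dz":0,"wx":0,"wy":0,"wz":-0.16,"claw":0},{"dx":0,"dy":0,"dz":0,"wx":0,"wy":0,"wz":-0.16,"claw":0}]'|sed -n 2,6p
python3 -m handwheel '[{"dx":0,"dy":0,"dz":0,"wx":0,"wy":0,"wz":-0.16,"claw":0},{"dx":0,"dy":0,"dz":0,"wx":0,"wy":0,"wz":-0.16,"claw":0},{"dx":0,"dy":0,"dz":0,"wx":0,"wy":0,"wz":-0.16,"claw":0},{"dx":0,"dy":0,"dz":0,"wx":0,"wy":0,"wz":-0.16,"claw":0},{"dx":0,"dy":0,"dz":0,"wx":0,"wy":0,"wz":-0.16,"claw":0},{"dx":0,"dy":0,"dz":0,"wx":0,"wy":0,"wz":0,"claw":0},{"dx":0,"dy":0,"dz":0,"wx":0,"wy":0,"wz":0,"claw":0}]'|sed -n 2,6p; python3 rk.py 0 0 190
```

```text
position: [0.4425, -0.387, 0.1636]
tool_rot: [-3.141, 0.0, 0.761]
force: [0.8, -0.2, -5.5]
grip_width: 0.0106
finger_force: 78.9
position: [0.4427, -0.3871, 0.1629]
tool_rot: [-3.14, -0.001, 1.552]
force: [0.4, 0.1, -5.5]
grip_width: 0.0103
finger_force: 79.0
t 63.6 pos [ 0.4427 -0.3871  0.1629] rot [-3.1405e+00 -5.0000e-04  1.5516e+00] w 0.0103 ff 79.0 F [ 0.4  0.1 -5.5]
turn(tool) [-0.0011 -0.0005 -0.0022]
after turn d cm [40.35  4.94  0.29]  before turn [40.36  4.85  0.3 ]
```

```bash
python3 -m handwheel '[{"dx":4,"dy":0.5,"dz":0,"wx":0,"wy":0,"wz":-0.002,"claw":0},{"dx":5,"dy":0.6,"dz":0,"wx":0,"wy":0,"wz":0,"claw":0},{"dx":5,"dy":0.6,"dz":0,"wx":0,"wy":0,"wz":0,"claw":0},{"dx":5,"dy":0.6,"dz":0,"wx":0,"wy":0,"wz":0,"claw":0},{"dx":5,"dy":0.6,"dz":0,"wx":0,"wy":0,"wz":0,"claw":0},{"dx":5,"dy":0.6,"dz":0,"wx":0,"wy":0,"wz":0,"claw":0},{"dx":5,"dy":0.6,"dz":0,"wx":0,"wy":0,"wz":0,"claw":0},{"dx":4,"dy":0.5,"dz":0,"wx":0,"wy":0,"wz":0,"claw":0}]'|sed -n 2,4p
python3 -m handwheel '[{"dx":2,"dy":0.2,"dz":0,"wx":0,"wy":0,"wz":0,"claw":0},{"dx":0.3,"dy":0.1,"dz":2,"wx":0,"wy":0,"wz":0,"claw":0},{"dx":0,"dy":0,"dz":2,"wx":0,"wy":0,"wz":0,"claw":0},{"dx":0,"dy":0,"dz":0,"wx":0,"wy":0,"wz":0,"claw":0},{"dx":0,"dy":0,"dz":0,"wx":0,"wy":0,"wz":0,"claw":0},{"dx":0,"dy":0,"dz":0,"wx":0,"wy":0,"wz":0,"claw":0}]'|sed -n 2,4p; python3 rk.py 0 0 98
```

```text
position: [0.494, -0.0055, 0.1629]
tool_rot: [-3.141, -0.001, 1.556]
force: [0.8, 0.1, -5.1]
position: [0.4976, 0.0154, 0.1234]
tool_rot: [-3.142, -0.001, 1.557]
force: [0.1, -0.1, -5.4]
t 65.4 pos [0.4976 0.0154 0.1234] rot [-3.1416e+00 -1.2000e-03  1.5570e+00] w 0.0102 ff 79.0 F [ 0.1 -0.1 -5.4]
turn(tool) [-0.     -0.0012  0.0032]
after turn d cm [0.01 0.13 5.54]  before turn [0.   0.13 5.54]
```

```bash
python3 -m handwheel '[{"dx":0,"dy":0.12,"dz":0.5,"wx":0,"wy":-0.001,"wz":0.003,"claw":0},{"dx":0,"dy":0,"dz":1.5,"wx":0,"wy":0,"wz":0,"claw":0},{"dx":0,"dy":0,"dz":1.5,"wx":0,"wy":0,"wz":0,"claw":0},{"dx":0,"dy":0,"dz":0,"wx":0,"wy":0,"wz":0,"claw":0},{"dx":0,"dy":0,"dz":0,"wx":0,"wy":0,"wz":0,"claw":0},{"dx":0,"dy":0,"dz":0,"wx":0,"wy":0,"wz":0,"claw":0}]'|sed -n 2,4p; python3 rk.py 0 0 98
```

```text
position: [0.4986, 0.0154, 0.088]
tool_rot: [-3.141, -0.0, 1.555]
force: [0.1, -0.2, -4.1]
t 66.1 pos [0.4986 0.0154 0.088 ] rot [-3.141  -0.      1.5546] w 0.0101 ff 78.9 F [ 0.1 -0.2 -4.1]
turn(tool) [-0.0006 -0.      0.0008]
after turn d cm [0.01 0.03 2.  ]  before turn [0.01 0.03 2.  ]
```

```bash
python3 -m handwheel '[{"dx":0,"dy":0.02,"dz":0.5,"wx":0,"wy":0,"wz":0,"claw":0},{"dx":0,"dy":0,"dz":0.3,"wx":0,"wy":0,"wz":0,"claw":0},{"dx":0,"dy":0,"dz":0,"wx":0,"wy":0,"wz":0,"claw":0},{"dx":0,"dy":0,"dz":0,"wx":0,"wy":0,"wz":0,"claw":0}]'|sed -n 2,4p
python3 -m handwheel '[{"dx":0,"dy":0,"dz":0.3,"wx":0,"wy":0,"wz":0,"claw":0},{"dx":0,"dy":0,"dz":0.3,"wx":0,"wy":0,"wz":0,"claw":0},{"dx":0,"dy":0,"dz":0,"wx":0,"wy":0,"wz":0,"claw":0}]'|sed -n 2,4p
python3 -m handwheel '[{"dx":0,"dy":0,"dz":0.3,"wx":0,"wy":0,"wz":0,"claw":0},{"dx":0,"dy":0,"dz":0,"wx":0,"wy":0,"wz":0,"claw":0}]'|sed -n 2,4p
python3 -m handwheel '[{"dx":0,"dy":0,"dz":0.2,"wx":0,"wy":0,"wz":0,"claw":0},{"dx":0,"dy":0,"dz":0,"wx":0,"wy":0,"wz":0,"claw":0}]'|sed -n 2,4p
```

```text
position: [0.4986, 0.0154, 0.0797]
tool_rot: [-3.14, 0.0, 1.555]
force: [0.5, 0.1, -5.3]
position: [0.4984, 0.0154, 0.0734]
tool_rot: [-3.14, 0.0, 1.555]
force: [-0.5, 0.8, -5.1]
position: [0.4984, 0.0154, 0.0705]
tool_rot: [-3.14, 0.0, 1.555]
force: [-0.2, 0.2, -5.6]
position: [0.4985, 0.0154, 0.0686]
tool_rot: [-3.14, 0.0, 1.555]
force: [-0.1, -0.7, -4.2]
```

```bash

python3 -m handwheel '[{"dx":0,"dy":0,"dz":0.1,"wx":0,"wy":0,"wz":0,"claw":0},{"dx":0,"dy":0,"dz":0,"wx":0,"wy":0,"wz":0,"claw":0}]'|sed -n 2,4p
python3 -m handwheel '[{"dx":0,"dy":0,"dz":0.1,"wx":0,"wy":0,"wz":0,"claw":0},{"dx":0,"dy":0,"dz":0,"wx":0,"wy":0,"wz":0,"claw":0}]'|sed -n 2,4p
```

```text
position: [0.4986, 0.0155, 0.0684]
tool_rot: [-3.141, -0.001, 1.555]
force: [-6.4, 0.6, 17.3]
position: [0.4986, 0.0155, 0.0683]
tool_rot: [-3.141, -0.001, 1.554]
force: [-14.9, 0.7, 43.9]
```

Contact at exactly the seated height (0.0684). Release, rise, and check the cover pose.

```bash
python3 -m handwheel '[{"dx":0,"dy":0,"dz":-0.2,"wx":0,"wy":0,"wz":0,"claw":0},{"dx":0,"dy":0,"dz":0,"wx":0,"wy":0,"wz":0,"claw":45},{"dx":0,"dy":0,"dz":0,"wx":0,"wy":0,"wz":0,"claw":45},{"dx":0,"dy":0,"dz":-3,"wx":0,"wy":0,"wz":0,"claw":45},{"dx":0,"dy":0,"dz":-5,"wx":0,"wy":0,"wz":0,"claw":45},{"dx":-4,"dy":0,"dz":-4,"wx":0,"wy":0,"wz":0,"claw":45},{"dx":-4,"dy":0,"dz":0,"wx":0,"wy":0,"wz":0,"claw":45},{"dx":0,"dy":0,"dz":0,"wx":0,"wy":0,"wz":0,"claw":45}]'|sed -n 2,6p
python3 -m handwheel '[{"dx":-5,"dy":0,"dz":0,"wx":0,"wy":0,"wz":0,"claw":45},{"dx":-5,"dy":0,"dz":0,"wx":0,"wy":0,"wz":0,"claw":45},{"dx":0,"dy":0,"dz":0,"wx":0,"wy":0,"wz":0,"claw":45},{"dx":0,"dy":0,"dz":0,"wx":0,"wy":0,"wz":0,"claw":45}]'|sed -n 2,6p
python3 - <<'E'
from fs2 import *
P=[box(.158,.210,0,.057)]; PH=MODEL['cover']
w=grab('wrist'); s=grab('scene'); g=grab('side')
b,g_,r=[w['frame'][...,i].astype(int) for i in range(3)]
m=((b>1.5*r)&(b>45)).astype(np.uint8); m=cv2.morphologyEx(cv2.copyMakeBorder(m,40,40,40,40,0),cv2.MORPH_CLOSE,np.ones((35,35)))[40:-40,40:-40].astype(float); print('wrist px',m.sum(),np.nonzero(m)[0].min())
for z in(.03,.035,.04,.05): print('wrist',z,*[np.round(a,4) for a in fit(P,[(w,m)],[.499,.0155,-.017],z)])
q=optics.masks_of('cover','scene'); 
print(q[0]['p'],q[0]['rect'])
for z in(.025,.035,.045): print('scene',z,*[np.round(a,4) for a in fit(PH,[(s,q[0]['region'].astype(float))],[.499,.0155,-.017],z)])
for n in('flux_jar','patina_can','hammer','reject_stand','burnt_card_1'):
    print(n,[(round(a['p'],2),np.round(a['rect']).tolist()) for a in optics.masks_of(n,'scene')[:3]])
print(monitor.observe()['position'])
E
```

```text
position: [0.4973, -0.0672, 0.1892]
tool_rot: [3.142, 0.001, 1.551]
force: [0.2, 0.7, -0.1]
grip_width: 0.0384
finger_force: 0.0
position: [0.4958, -0.1638, 0.1883]
tool_rot: [-3.14, -0.0, 1.555]
force: [0.6, -0.7, -0.1]
grip_width: 0.0384
finger_force: 0.0
wrist px 17903.0 0
wrist 0.03 [ 0.503   0.0201 -0.0684] 0.0692
wrist 0.035 [ 0.5002  0.0184 -0.034 ] 0.0655
wrist 0.04 [ 0.5023  0.02   -0.0722] 0.0795
wrist 0.05 [ 0.5009  0.0205 -0.088 ] 0.1162
0.69 [312.3, 157.5, 115.7, 105.3]
scene 0.025 [ 0.4919  0.0079 -0.0152] 0.0204
scene 0.035 [ 0.4966  0.0128 -0.0127] 0.0134
scene 0.045 [ 0.5015  0.0171 -0.0175] 0.0301
flux_jar [(0.68, [313.0, 159.0, 112.0, 104.0]), (0.64, [249.0, 193.0, 24.0, 40.0])]
patina_can [(0.89, [290.0, 274.0, 26.0, 41.0])]
hammer [(0.74, [211.0, 202.0, 63.0, 95.0])]
reject_stand [(0.6, [369.0, 315.0, 73.0, 69.0])]
burnt_card_1 [(0.77, [381.0, 323.0, 36.0, 52.0]), (0.75, [399.0, 309.0, 39.0, 55.0])]
[ 0.49584922 -0.16424274  0.18870012]
```

```bash
python3 -c "from workcell import job_done; print(job_done())"
```

```text
the job is handed in; nothing more can be done
None
```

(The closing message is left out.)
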